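Slide a flange round the fixtures into a V-block and close the keeper

TASK

Slide the aluminium flange disc across the bench, never lifting it, round the three fixed fixtures (small red parts bin, round bollard, drilled steel block) without it or the robot touching them, and into the V-block nest. Feel it come up against both jaws of the V-block and press it home, with about 10 N more than it takes to slide it, for half a second, never ramming it (25 N), then let go of it and swing the keeper arm across behind it until the arm meets its stop. Leave the flange seated, let go of the keeper and do not disturb the other things on the bench.

Things in the scene. Friction and masses are not known exactly. Their poses are not given: they have to be found in the camera images.
- flange: Loose plain aluminium disc lying flat on the bench, 100 mm diameter, 30 mm thick, about 0.42 kg (0.3 to 0.55), dark bore and six bolt holes drawn on top (they are not open); too wide for most grippers. Origin at the centre of its underside, on the bench; z up. Sliding friction on the bench is some 1.5 to 4 N.
- nest: Fixed steel nest with a V-block, a keeper arm, a paint-thin floor plate and a slide rail (to x = 200 mm, 35 mm either side). Origin on the bench, where the flange's centre comes when it is seated with the V-block at its frontmost setting; x points into the V (the way the flange is pushed in), z up. The V-block stands 0 to 12 mm farther along +x than that: how far is not measured and must be felt.
- nest_seat (a point): Fixed point 30 mm above the nest's origin: the flange's top centre, seated with the V-block frontmost. The steel V-block does not yield: two jaws 40 mm high, faces at 45 degrees either side of the nest's x axis, opening to -x; its jaw tips then reach x = 16 mm, y = +/-65 mm. Seated, the flange touches both jaws with its centre at x = 0 to 12 mm, y = 0.
- keeper_pivot (a point): Axis of the keeper arm's upright hinge pin, fixed to the nest at x = -66 mm, y = 98 mm in the nest's frame, 20 mm above the bench.
- keeper_peg (a point): Centre of the top of the keeper's upright steel finger peg: 12 mm diameter, from 18 to 80 mm above the bench, 80 mm from the hinge axis. The keeper is a flat bar 100 mm long from the hinge axis, 14 mm wide, lying 7 to 19 mm above the bench.
- keeper (a joint): Keeper angle, rad: 0 is open (bar pointing away from the V at 160 degrees from the nest's x axis towards its y axis), growing counter-clockwise seen from above to 1.92 at its stop, fully closed, with the bar along the nest's -y across the mouth, behind the seated flange, with 9 to 21 mm to spare. Stays where it is left; friction about 0.12 N m (1.5 N at the peg).
- parts_bin: Small red open parts bin, screwed down: 64 mm along its x, 84 mm along its y, 50 mm high. Origin at the centre of its underside. One of three obstacles, which change places.
- bollard: Round grey-painted bollard, screwed down: 64 mm diameter at the foot (lowest 12 mm), 44 to 50 mm above it, 55 mm high. Origin at the centre of its underside. Obstacle.
- drill_block: Square plain steel block with four holes in its top, screwed down: 60 x 60 mm, 45 mm high. Origin at the centre of its underside. Obstacle.
- carton_a: Small white paper carton 60 x 50 x 40 mm, loose bystander to be left alone. Origin at its underside.
- carton_b: Brown carton 90 x 60 x 50 mm, loose bystander to be left alone. Origin at its underside.
- bearing: Steel bearing ring 52 mm diameter, 16 mm high, loose bystander to be left alone. Origin at its underside.
- bush: Brass bush 36 mm diameter, 30 mm high, loose bystander to be left alone. Origin at its underside.
- spanner: Open spanner lying flat, some 170 mm long, loose bystander to be left alone. Origin at its underside.
- jar: Jar 60 mm diameter, 90 mm high, loose bystander to be left alone. Origin at its underside.
- bolt: Steel bolt standing on its head, 32 mm diameter, 50 mm high, loose bystander to be left alone. Origin at its underside.
Things that resemble listed ones, but are neither listed nor needed, are in the scene too. There is more than one size of the flange; the job needs the middle-sized.

How it is judged:
By the outcome, as a careful person would: the job done as asked, in the order asked, and still so for the second after the job is handed in, with the robot touching nothing.
It also fails if it takes over 72 s, if anything falls off the work surface, if the arm or the gripper's body presses on something with over 40 N, if the wrist force passes 120 N, or if a joint passes its speed limit or range.

ROBOT

A 6-joint arm with a two-finger parallel gripper is mounted at the origin on the work surface. World frame = base frame: x ahead of the robot, y to its left, z up, the work surface at z = 0. Lengths are in m, angles in rad, forces in N, time in s.
With the tool pointing down it reaches from about 0.25 to 0.775 m from the base axis. Payload 4 kg.
Tool frame: the origin (TCP) lies midway between the tips of the shut fingers; the grasp point (between the pads) lies 19 mm behind it; z points along the fingers, x is the direction in which the jaws open and shut, and the axes are right-handed (so a half turn about z gives the same grasp; the last joint's range is limited). The gripper opens to 94 mm and grips with 3 to 60 N. Pads are 16 mm wide; open, the fingers measure 119 mm over their backs; the gripper's body (75 mm by 177 mm) begins 78 mm behind the grasp point.
Start: joints at [1.008, 0.087, 1.371, -0, 1.684, -0.103], TCP at [0.244, 0.493, 0.206] pointing down, gripper open.
Joint ranges: [-3.1, 3.1], [-0.76, 2.03], [0.27, 2.55], [-1.08, 4.22], [0.17, 2.65], [-2.57, 2.57]. Speed limits (rad/s): [2.79, 2.79, 3.14, 3.14, 3.14, 3.14].

INTERFACE

Orientations are given as [roll, pitch, yaw] about the fixed x, y, z axes, in that order (R = Rz(yaw) Ry(pitch) Rx(roll)).
In Python, from bench import robot gives the robot as it stands.
- The arm moves only by the shell command python3 -m handwheel 'ROWS'. ROWS is a JSON object of lists of equal length, an entry for each row: "delta_pos": the shift along the tool's x, y, z in mm, a list of three; "rotation": the turn, a rotation vector about the tool's x, y, z in rad, a list of three; "claw": the closure, from -1 (fully open) to 1 (shut). In form: {"delta_pos": [[tx, ty, tz], ...], "rotation": [[wx, wy, wz], ...], "claw": [claw, ...]}. A call has exactly 8 rows; each row shifts and turns the commanded pose from where the row before left it, along the tool's axes as they then stand; what a row does not reach is not made up. A row lasts 1/8 s, in which the tool goes at most 62.5 mm and 10.7 degrees, less where a joint would pass 70% of its speed; a pose out of reach is approached as far as the arm can. A call with a gripper value outside its range is refused whole. The fingers move at their own pace and stop on an object; the grip force is fixed at half the most. Time passes only in rows, so rows that do not move let the fingers close, or fill a call up. It gives the time, the measured TCP pose, the force and the opening at its end, in the units of the state.
- robot.get_obs(): the state, without advancing time (a new reading comes with each control period).
- robot.snapshot(name): name is "side" or "top"; returns a dict with "color" (400x640x3 uint8, red, green, blue), "intrinsics" (3x3 intrinsics, pixels), "k1" (the pictures are not rectified: a ray, as slopes to the right and down, at radius r is drawn at 1 + k1 r^2 times it, then the intrinsics apply), "eye" and "rotation" of the camera in the world. Camera axes: x right, y down, z forward; pixel columns grow to the right and rows downward; lengths in m; the calibration is good to about 2 mm. A picture is of the moment at which its call begins. There is no depth.
- robot.close_job(): hands the job in, once; it reports no verdict.
The state is a dict: "time": time; "joint_positions": joint angles; "qvel": joint speeds; "joint_torque": joint torques, N m; "tool_pos": TCP position; "ee_rot": TCP orientation; "wrist_force": force on the tool from outside, world axes, zero at the start; "wrist_torque": the same for the moment, N m; "width": finger opening in m.
Only numpy, scipy, OpenCV 4.12 (cv2) and the standard library are available. Lean on these libraries where they do the work, as an engineer would, in place of code of your own. Each camera call takes 0.05 s, during which the arm holds its last target.

## Working session

There is one attempt and no reset: what is moved stays moved. The work goes in short steps, Python scripts to look and compute and a shell command to move; the robot and the scene stay as the last step left them, time stands still between calls to the robot, and variables do not carry over. Pictures are saved under pics/ and viewed, and the job is handed in when it is done.

```bash
ls -la; mkdir -p pics; python3 - <<'E'
from bench import robot
import cv2
o=robot.get_obs(); print(o)
for n in("top","side"):
    s=robot.snapshot(n); cv2.imwrite(f"pics/{n}0.png",s["color"][...,::-1])
    print(n,s["intrinsics"],s["k1"],s["eye"],s["rotation"])
E
```

```text
total 12
drwxr-xr-x  3 agent agent 4096 Dec  7 08:17 .
drwxr-xr-x 23 root  root  4096 Dec  7 08:17 ..
drwxr-xr-x  2 agent agent 4096 Dec  7 08:17 pics
{'time': 0.0, 'joint_positions': array([ 1.00788780e+00,  8.79497167e-02,  1.37225126e+00, -9.99843443e-06,
        1.68357173e+00, -1.03079862e-01]), 'qvel': array([ 0.00032691, -0.00118983,  0.0010814 , -0.00120654,  0.00380561,
       -0.00155867]), 'joint_torque': array([ 1.02864778e-03, -3.40172839e+01, -3.02430439e+01,  7.17501249e-02,
        3.27123399e-02, -1.61162825e-04]), 'tool_pos': array([0.24379332, 0.49241078, 0.20430857]), 'ee_rot': array([-3.14137822e+00,  2.16951146e-03,  1.11096678e+00]), 'wrist_force': array([ 0.01561488, -0.11807939,  0.00455872]), 'wrist_torque': array([0.00812473, 0.01105341, 0.03205508]), 'width': 0.09417597276466182}
top [[436.79046777   0.         316.08024444]
 [  0.         436.79046777 199.55873737]
 [  0.           0.           1.        ]] -0.035876171209516486 [0.29347316 0.00745304 1.39200306] [-2.93157525e+00 -7.85937787e-04 -1.53342132e+00]
side [[399.36772456   0.         312.98598236]
 [  0.         399.36772456 197.59089448]
 [  0.           0.           1.        ]] -0.08678368715044107 [ 0.30430171 -0.80382768  0.86145388] [-2.32646163 -0.01683113 -0.30227882]
```

View pics/top0.png

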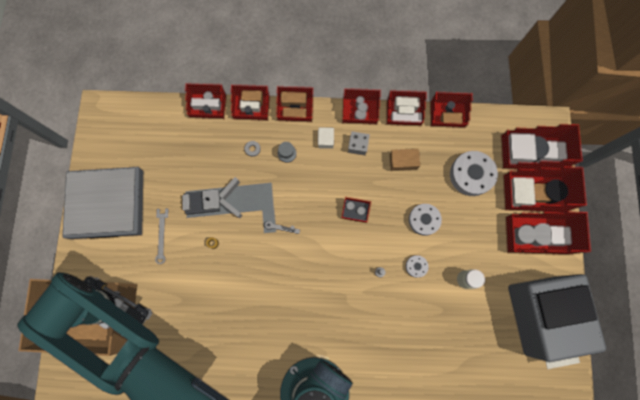

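View pics/side0.png

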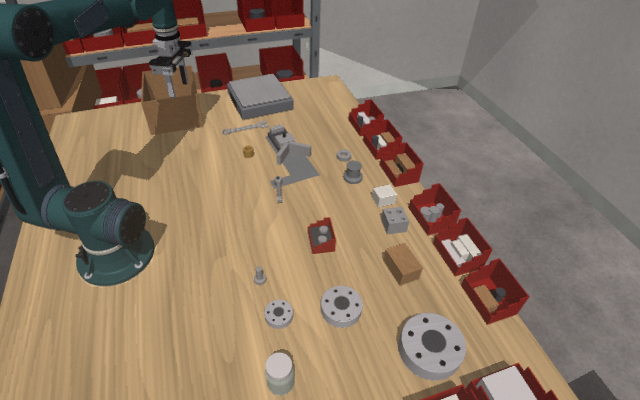

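```bash
cat > h.py <<'E'
import numpy as np, cv2
from bench import robot
from scipy.spatial.transform import Rotation as R
CAL={}
def cam(n,s=None):
    s=s or robot.snapshot(n)
    rot=np.array(s["rotation"])
    M=R.from_euler('xyz',rot).as_matrix() if rot.shape==(3,) else rot
    return s,M
def w2p(s,M,P):
    P=np.atleast_2d(P); c=(P-s["eye"])@M
    q=c[:,:2]/c[:,2:]; r2=(q**2).sum(1,keepdims=True); q=q*(1+s["k1"]*r2)
    K=s["intrinsics"]; return q*[K[0,0],K[1,1]]+K[:2,2]
def p2w(s,M,px,z):
    px=np.atleast_2d(px).astype(float);K=s["intrinsics"]
    d=(px-K[:2,2])/[K[0,0],K[1,1]]; q=d.copy()
    for _ in range(10): q=d/(1+s["k1"]*(q**2).sum(1,keepdims=True))
    ray=np.c_[q,np.ones(len(q))]@M.T
    t=(z-s["eye"][2])/ray[:,2]
    return s["eye"]+ray*t[:,None]
def crop(s,x0,y0,x1,y1,f,name):
    im=s["color"][y0:y1,x0:x1,::-1]
    cv2.imwrite(name,cv2.resize(im,None,fx=f,fy=f,interpolation=cv2.INTER_CUBIC))
E
python3 - <<'E'
from h import *
s,M=cam("top"); print(M)
np.set_printoptions(precision=4,suppress=True)
print(p2w(s,M,[[425,219],[474,173],[417,266]],0.03), w2p(s,M,[0,0,0]), w2p(s,M,robot.get_obs()["tool_pos"]))
crop(s,180,170,310,250,6,"pics/c1.png")
crop(s,330,120,460,240,5,"pics/c2.png")
s2,M2=cam("side"); crop(s2,210,110,350,210,5,"pics/c3.png"); crop(s2,290,180,440,340,3,"pics/c4.png")
print(w2p(s2,M2,p2w(s,M,[[425,219]],0.03)))
E
```

```text
[[ 3.73662940e-02 -9.77338144e-01  2.08360053e-01]
 [-9.99301327e-01 -3.67090019e-02  7.02188070e-03]
 [ 7.85937706e-04 -2.08476859e-01 -9.78026984e-01]]
[[ 0.5337 -0.3297  0.03  ]
 [ 0.691  -0.4919  0.03  ]
 [ 0.3851 -0.303   0.03  ]] [[314.5418 392.1222]] [[133.182  303.9383]]
[[339.652  301.5096]]
```

View pics/c1.png

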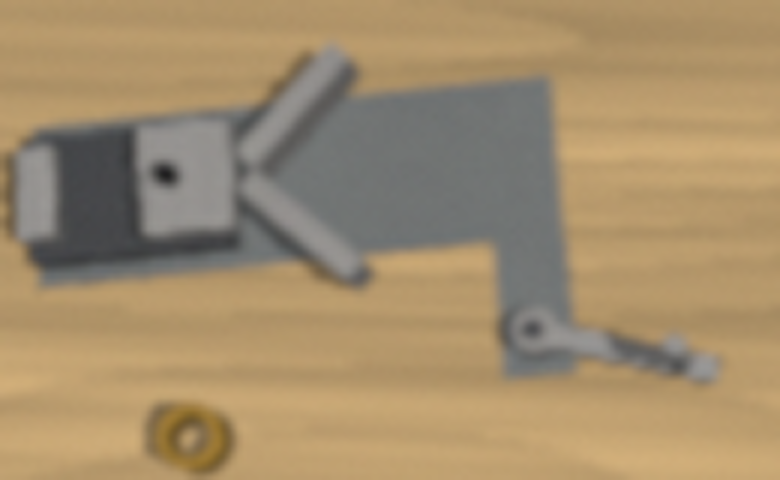

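View pics/c2.png

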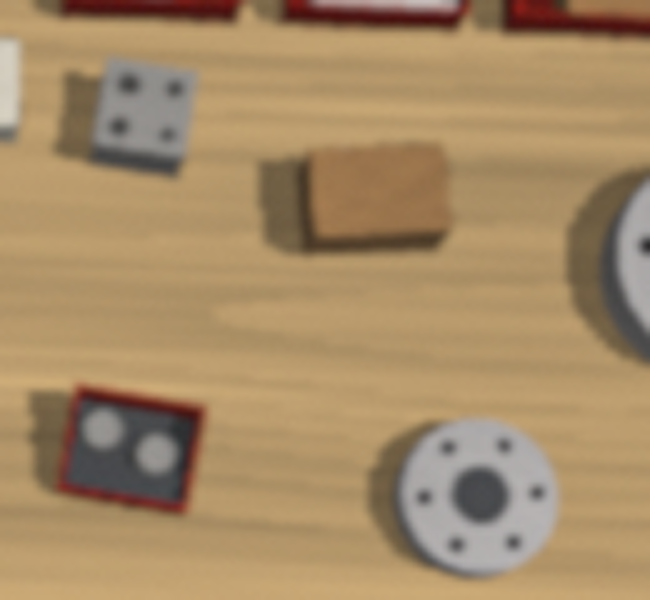

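View pics/c3.png

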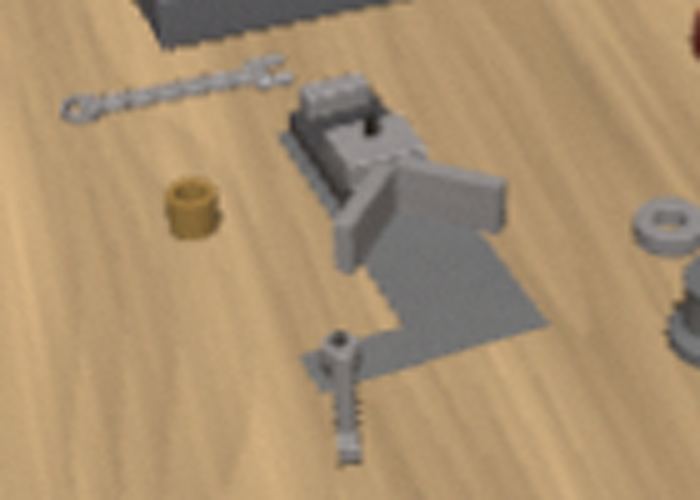

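View pics/c4.png

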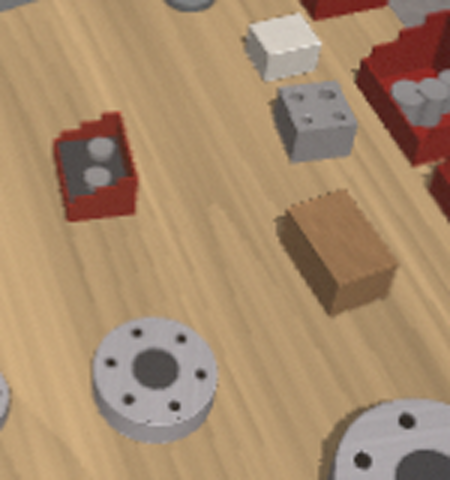

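```bash
python3 - <<'E'
from h import *
np.set_printoptions(precision=4,suppress=True)
s,M=cam("top")
c1=lambda a:np.array(a)/6.+[180-.5+.5/6,170-.5+.5/6]
c2=lambda a:np.array(a)/5.+[330-.4,120-.4]
pl=p2w(s,M,c1([[40,285],[495,240],[550,77],[40,125],[575,375],[505,378]]),0); print("plate",pl)
print("pivot z.02",p2w(s,M,c1([[533,328]]),0.022)); print("jawtips z.04",p2w(s,M,c1([[335,48],[352,70],[360,282],[368,272],[245,165]]),0.04))
print("bar tip",p2w(s,M,c1([[712,368]]),0.019),"pegtop?",p2w(s,M,c1([[675,343]]),0.08))
print("flange top",p2w(s,M,c2([[478,497],[398,497],[558,497],[478,418],[478,574]]),0.03))
print("bin top",p2w(s,M,c2([[78,387],[205,407],[185,510],[60,490]]),0.05))
print("drill top",p2w(s,M,c2([[107,58],[197,72],[182,162],[95,148]]),0.045))
print("cartonb top",p2w(s,M,c2([[310,150],[442,143],[448,233],[312,242]]),0.05))
print("bolt",p2w(s,M,[[380,272]],0.0),"bollard top",p2w(s,M,[[286,149]],0.055))
crop(s,260,130,400,290,4,"pics/c5.png")
E
```

```text
plate [[0.5162 0.4357 0.    ]
 [0.5502 0.1913 0.    ]
 [0.6421 0.1669 0.    ]
 [0.6047 0.4445 0.    ]
 [0.4785 0.1439 0.    ]
 [0.4755 0.1812 0.    ]]
pivot z.02 [[0.4997 0.1653 0.022 ]]
jawtips z.04 [[0.6437 0.278  0.04  ]
 [0.632  0.268  0.04  ]
 [0.5178 0.2553 0.04  ]
 [0.5233 0.2515 0.04  ]
 [0.5781 0.3208 0.04  ]]
bar tip [[0.4824 0.0699 0.019 ]] pegtop? [[0.486  0.0864 0.08  ]]
flange top [[ 0.5337 -0.3304  0.03  ]
 [ 0.5318 -0.2796  0.03  ]
 [ 0.5356 -0.3813  0.03  ]
 [ 0.5848 -0.3311  0.03  ]
 [ 0.4846 -0.3297  0.03  ]]
bin top [[ 0.591  -0.0742  0.05  ]
 [ 0.5812 -0.1542  0.05  ]
 [ 0.5152 -0.1425  0.05  ]
 [ 0.5249 -0.0645  0.05  ]]
drill top [[ 0.8128 -0.0883  0.045 ]
 [ 0.8054 -0.1472  0.045 ]
 [ 0.7435 -0.1382  0.045 ]
 [ 0.7508 -0.0818  0.045 ]]
cartonb top [[ 0.7532 -0.2202  0.05  ]
 [ 0.7613 -0.3056  0.05  ]
 [ 0.7009 -0.3087  0.05  ]
 [ 0.6915 -0.2215  0.05  ]]
bolt [[ 0.3642 -0.1927  0.    ]] bollard top [[0.7406 0.1198 0.055 ]]
```

View pics/c5.png

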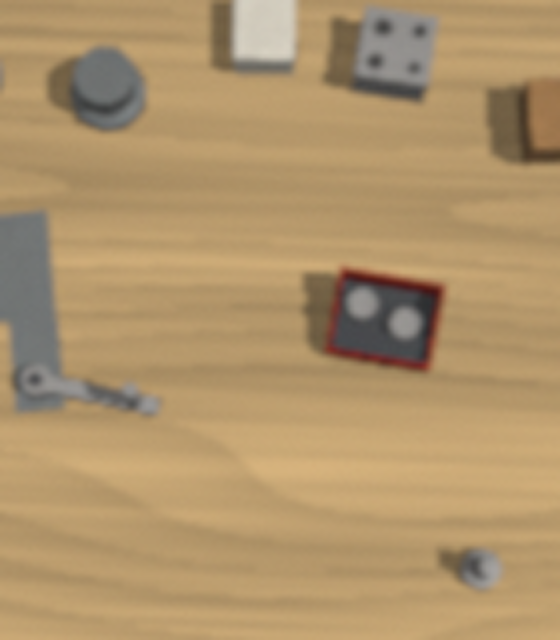

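Candidates for the flange, by top-view pixel: large disc (474,173), middle disc (425,219), small disc (417,266). The middle one measures about 101 mm across in the close crop, so it is the 100 mm flange.

In the crops, the nest's V opens to the right, with its apex near (221,197). The keeper pin is at (269,225) with the bar pointing right. The bin is at (356,209), the drill block at (358,143) and the bollard at (286,151). I'll slide the flange between the bin and the drill block.

First I'll fly over behind the flange.

```bash
python3 -m handwheel '{"delta_pos":[[-42,38.4,0],[-42,38.4,0],[-42,38.4,0],[-42,38.4,0],[-42,38.4,0],[-42,38.4,0],[-42,38.4,0],[-42,38.4,0]],"rotation":[[0,0,0],[0,0,0],[0,0,0],[0,0,0],[0,0,0],[0,0,0],[0,0,0],[0,0,0]],"claw":[-0.5,-0.5,-0.5,-0.5,-0.5,-0.5,-0.5,-0.5]}'
```

```text
time: 1.25
tool_pos: [0.3704, 0.0537, 0.2057]
ee_rot: [3.141, -0.001, 1.111]
wrist_force: [0.3, 0.5, -0.5]
width: 0.0706
```

```bash
python3 -m handwheel '{"delta_pos":[[-42,38.4,0],[-42,38.4,0],[-42,38.4,0],[-42,38.4,0],[-42,38.4,0],[-42,38.4,0],[-42,38.4,0],[-42,38.4,0]],"rotation":[[0,0,0],[0,0,0],[0,0,0],[0,0,0],[0,0,0],[0,0,0],[0,0,0],[0,0,0]],"claw":[-0.5,-0.5,-0.5,-0.5,-0.5,-0.5,-0.5,-0.5]}'
python3 -m handwheel '{"delta_pos":[[0,0,0],[0,0,0],[0,0,0],[0,0,0],[0,0,0],[0,0,0],[0,0,0],[0,0,0]],"rotation":[[0,0,0.18],[0,0,0.18],[0,0,0.18],[0,0,0.18],[0,0,0.18],[0,0,0.18],[0,0,0.18],[0,0,0.18]],"claw":[-0.5,-0.5,-0.5,-0.5,-0.5,-0.5,-0.5,-0.5]}'
python3 -m handwheel '{"delta_pos":[[0,0,0],[0,0,20],[0,0,20],[0,0,20],[0,0,20],[0,0,0],[0,0,0],[0,0,0]],"rotation":[[0,0,0.147],[0,0,0.147],[0,0,0],[0,0,0],[0,0,0],[0,0,0],[0,0,0],[0,0,0]],"claw":[-0.5,-0.5,-0.5,-0.5,-0.5,-0.5,-0.5,-0.5]}'
python3 - <<'E'
from h import *
s,M=cam("top");crop(s,380,180,500,300,5,"pics/d1.png")
s,M=cam("side");crop(s,210,210,370,400,3,"pics/d2.png")
print(robot.get_obs()["joint_positions"])
E
```

```text
time: 2.25
tool_pos: [0.4967, -0.3838, 0.2052]
ee_rot: [-3.142, -0.0, 1.111]
wrist_force: [-0.6, 0.2, 0.4]
width: 0.0703
time: 3.25
tool_pos: [0.4964, -0.3819, 0.2051]
ee_rot: [-3.141, 0.001, -0.335]
wrist_force: [-0.0, 1.0, -0.1]
width: 0.0703
time: 4.25
tool_pos: [0.497, -0.3825, 0.127]
ee_rot: [3.141, -0.002, -0.623]
wrist_force: [-0.0, -0.1, -0.1]
width: 0.0706
[-7.46308079e-01  2.82440874e-01  1.30005880e+00  1.01982676e-04
  1.55720084e+00 -1.23323645e-01]
```

View pics/d1.png

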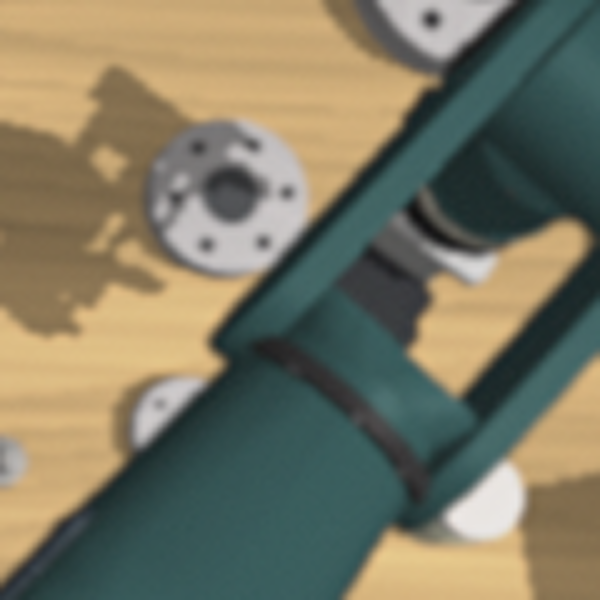

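View pics/d2.png

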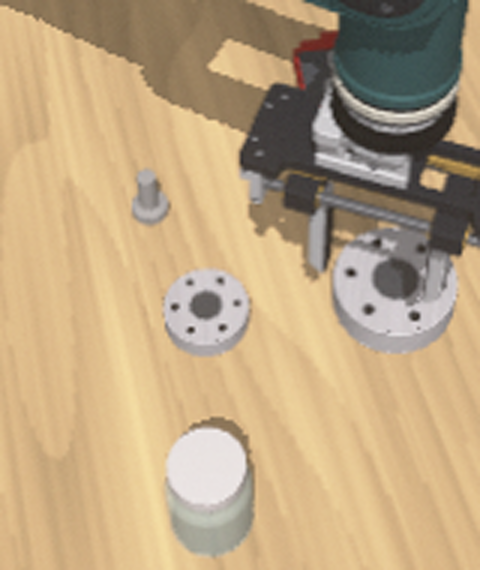

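```bash
python3 -m handwheel '{"delta_pos":[[0,0,20],[0,0,20],[0,0,20],[0,0,20],[0,0,18],[0,0,12],[0,0,5],[0,0,0]],"rotation":[[0,0,0],[0,0,0],[0,0,0],[0,0,0],[0,0,0],[0,0,0],[0,0,0],[0,0,0]],"claw":[-0.5,-0.5,-0.5,-0.5,-0.5,-0.5,-0.5,-0.5]}'
cat > ab.py <<'E'
# disc path -> rows; assumes cradle offset d. prints tool rows
import numpy as np
from scipy.interpolate import CubicSpline
E

```

```text
time: 5.35
tool_pos: [0.4965, -0.382, 0.0104]
ee_rot: [-3.141, 0.0, -0.623]
wrist_force: [1.0, -0.8, 0.1]
width: 0.071
```

```bash
python3 -m handwheel '{"delta_pos":[[0,-4,0],[0,-5,0],[0,-6,0],[0,-6,0],[0,-7,0],[0,-8,0],[0,-8,0],[0,-8,0]],"rotation":[[0,0,0],[0,0,0],[0,0,0],[0,0,0],[0,0,0],[0,0,0],[0,0,0],[0,0,0]],"claw":[-0.5,-0.5,-0.5,-0.5,-0.5,-0.5,-0.5,-0.5]}'
python3 - <<'E'
from h import *
s,M=cam("top");crop(s,340,120,460,240,5,"pics/e1.png")
s,M=cam("side");crop(s,270,180,430,340,4,"pics/e2.png")
E
```

```text
time: 6.35
tool_pos: [0.527, -0.3396, 0.0107]
ee_rot: [3.141, -0.0, -0.623]
wrist_force: [-1.9, -2.2, 1.8]
width: 0.0705
```

View pics/e1.png

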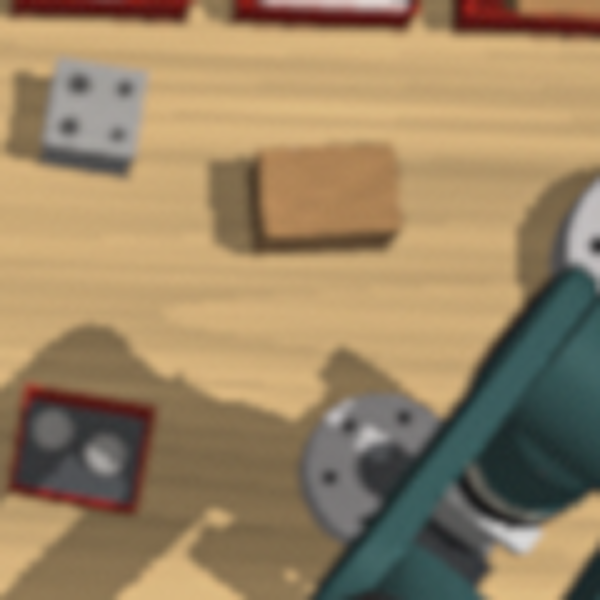

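View pics/e2.png

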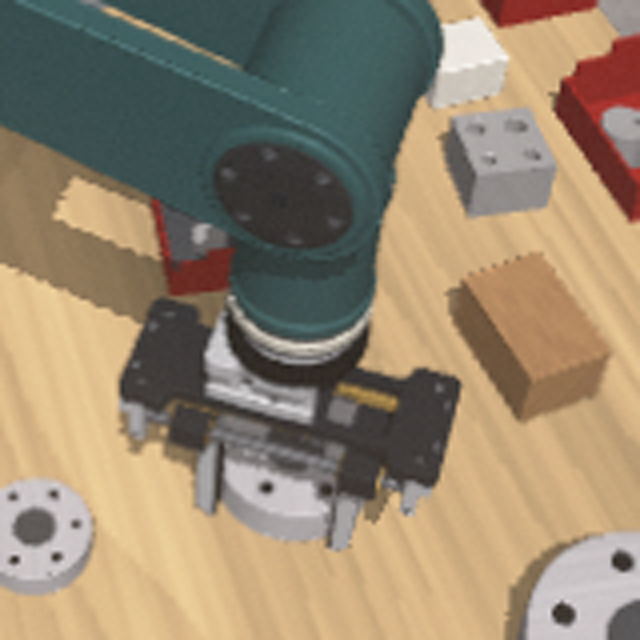

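```bash
python3 - <<'E'
from h import *
np.set_printoptions(precision=4,suppress=True)
s,M=cam("top")
c=lambda a:np.array(a)/5.+[340-.4,120-.4]
print(p2w(s,M,c([[302,468],[385,393],[382,468]]),0.03))
# plan
d=.0437
O=np.array([.5879,.2439]);
T=np.array([.527,-.3396]);yaw=-.623
def rows(T,yaw,pts,ds):
    pass
for P,Q in [((.5525,-.304),(.636,-.188)),((.636,-.188),(.661,-.11)),((.661,-.11),(.655,-.06)),((.655,-.06),(.608,.0953))]:
    v=np.subtract(Q,P);print(np.hypot(*v),np.degrees(np.arctan2(v[1],v[0])))
E
```

```text
[[ 0.5494 -0.2504  0.03  ]
 [ 0.6001 -0.3037  0.03  ]
 [ 0.5513 -0.3013  0.03  ]]
0.14292742913800696 54.25261919335643
0.08190848551890091 72.22867917709122
0.05035871324805669 96.84277341263095
0.16225624795366125 106.83791733748124
```

```bash
cat > plan.py <<'E'
import numpy as np, cv2
d=.044
obs={'bin':[(.591,-.0742),(.5812,-.1542),(.5152,-.1425),(.5249,-.0645)],
'drill':[(.8128,-.0883),(.8054,-.1472),(.7435,-.1382),(.7508,-.0818)],
'carton':[(.7532,-.2202),(.7613,-.3056),(.7009,-.3087),(.6915,-.2215)]}
rnd=[('bollard',.7406,.1198,.033),('kpiv',.4997,.1653,.012),('ktip',.4824,.0699,.007),('bolt',.3642,-.1927,.016)]
O=np.array([.5879,.2439]);xN=np.array([-.135,.991]);yN=np.array([-.991,-.135])
def clr(C):
    r={k:-cv2.pointPolygonTest(np.array(v,np.float32),(float(C[0]),float(C[1])),True)-.05 for k,v in obs.items()}
    r.update({n:np.hypot(C[0]-x,C[1]-y)-q-.05 for n,x,y,q in rnd}); return r
def sim(T,yaw,ds,da):
    phi=yaw+np.pi/2;T=np.array(T,float)
    for i,(s,a) in enumerate(zip(ds,da)):
        h=np.array([np.cos(phi),np.sin(phi)]);C=T+d*h+s*h;phi+=a
        T=C-d*np.array([np.cos(phi),np.sin(phi)])
        r=clr(C);k=min(r,key=r.get);e=C-O
        print(i,"C",C.round(4),"phi %.1f"%np.degrees(phi),"row [%.1f,%.1f,0] rz %.3f"%(1e3*d*np.sin(a),-1e3*(s+d*(1-np.cos(a))),-a),k,"%.3f"%r[k],"nest",(e@xN).round(4),(e@yN).round(4),"T",T.round(3))
E
python3 - <<'E'
from plan import *
ds=[.009]*16+[.008]*6+[.008]*6+[.009]*20
da=[0]*13+[.08]*4+[0]*5+[.1]*6+[0]*20
sim((.527,-.3396),-.623,ds,da)
E
```

```text
0 C [ 0.5579 -0.2966] phi 54.3 row [0.0,-9.0,0] rz 0.000 carton 0.091 nest -0.5315 0.1027 T [ 0.532 -0.332]
1 C [ 0.5632 -0.2892] phi 54.3 row [0.0,-9.0,0] rz 0.000 carton 0.085 nest -0.525 0.0965 T [ 0.538 -0.325]
2 C [ 0.5684 -0.2819] phi 54.3 row [0.0,-9.0,0] rz 0.000 bin 0.078 nest -0.5185 0.0903 T [ 0.543 -0.318]
3 C [ 0.5737 -0.2746] phi 54.3 row [0.0,-9.0,0] rz 0.000 bin 0.071 nest -0.5119 0.0841 T [ 0.548 -0.31 ]
4 C [ 0.5789 -0.2673] phi 54.3 row [0.0,-9.0,0] rz 0.000 bin 0.063 nest -0.5054 0.0779 T [ 0.553 -0.303]
5 C [ 0.5842 -0.26  ] phi 54.3 row [0.0,-9.0,0] rz 0.000 bin 0.056 nest -0.4989 0.0717 T [ 0.559 -0.296]
6 C [ 0.5894 -0.2527] phi 54.3 row [0.0,-9.0,0] rz 0.000 bin 0.049 nest -0.4923 0.0655 T [ 0.564 -0.288]
7 C [ 0.5947 -0.2454] phi 54.3 row [0.0,-9.0,0] rz 0.000 bin 0.042 nest -0.4858 0.0593 T [ 0.569 -0.281]
8 C [ 0.5999 -0.2381] phi 54.3 row [0.0,-9.0,0] rz 0.000 bin 0.036 nest -0.4793 0.0531 T [ 0.574 -0.274]
9 C [ 0.6052 -0.2308] phi 54.3 row [0.0,-9.0,0] rz 0.000 bin 0.030 nest -0.4727 0.047 T [ 0.58  -0.267]
10 C [ 0.6104 -0.2235] phi 54.3 row [0.0,-9.0,
[... 3312 characters left out ...]
0,-9.0,0] rz 0.000 bin 0.055 nest -0.2181 0.0019 T [ 0.628 -0.015]
42 C [0.6128 0.0361] phi 107.0 row [0.0,-9.0,0] rz 0.000 bin 0.062 nest -0.2092 0.0034 T [ 0.626 -0.006]
43 C [0.6101 0.0448] phi 107.0 row [0.0,-9.0,0] rz 0.000 bollard 0.067 nest -0.2004 0.0048 T [0.623 0.003]
44 C [0.6075 0.0534] phi 107.0 row [0.0,-9.0,0] rz 0.000 bollard 0.066 nest -0.1915 0.0063 T [0.62  0.011]
45 C [0.6049 0.062 ] phi 107.0 row [0.0,-9.0,0] rz 0.000 bollard 0.065 nest -0.1826 0.0077 T [0.618 0.02 ]
46 C [0.6022 0.0706] phi 107.0 row [0.0,-9.0,0] rz 0.000 ktip 0.063 nest -0.1737 0.0092 T [0.615 0.028]
47 C [0.5996 0.0792] phi 107.0 row [0.0,-9.0,0] rz 0.000 ktip 0.061 nest -0.1648 0.0106 T [0.612 0.037]
```

```bash
python3 -m handwheel '{"delta_pos":[[0,-9,0],[0,-9,0],[0,-9,0],[0,-9,0],[0,-9,0],[0,-9,0],[0,-9,0],[0,-9,0]],"rotation":[[0,0,0],[0,0,0],[0,0,0],[0,0,0],[0,0,0],[0,0,0],[0,0,0],[0,0,0]],"claw":[-0.5,-0.5,-0.5,-0.5,-0.5,-0.5,-0.5,-0.5]}'
python3 - <<'E'
from plan import *
ds=[.009]*8+[.008]*8+[.009]*24
da=[0]*6+[.1]*2+[.05]*4+[0.05]*4+[0,0,0,.07,.07,.07,0,0]+[0]*9+[-.05]*3+[0]*4
sim((.569,-.281),-.623,ds,da)
E
```

```text
time: 7.5
tool_pos: [0.5691, -0.2806, 0.0103]
ee_rot: [-3.141, 0.0, -0.623]
wrist_force: [-0.8, -1.7, 0.3]
width: 0.0705
0 C [ 0.5999 -0.238 ] phi 54.3 row [0.0,-9.0,0] rz 0.000 bin 0.036 nest -0.4791 0.0531 T [ 0.574 -0.274]
1 C [ 0.6052 -0.2306] phi 54.3 row [0.0,-9.0,0] rz 0.000 bin 0.030 nest -0.4726 0.0469 T [ 0.58  -0.266]
2 C [ 0.6104 -0.2233] phi 54.3 row [0.0,-9.0,0] rz 0.000 bin 0.025 nest -0.4661 0.0408 T [ 0.585 -0.259]
3 C [ 0.6157 -0.216 ] phi 54.3 row [0.0,-9.0,0] rz 0.000 bin 0.021 nest -0.4595 0.0346 T [ 0.59  -0.252]
4 C [ 0.6209 -0.2087] phi 54.3 row [0.0,-9.0,0] rz 0.000 bin 0.017 nest -0.453 0.0284 T [ 0.595 -0.244]
5 C [ 0.6262 -0.2014] phi 54.3 row [0.0,-9.0,0] rz 0.000 bin 0.015 nest -0.4465 0.0222 T [ 0.601 -0.237]
6 C [ 0.6314 -0.1941] phi 60.0 row [4.4,-9.2,0] rz -0.100 bin 0.014 nest -0.4399 0.016 T [ 0.609 -0.232]
7 C [ 0.6359 -0.1863] phi 65.8 row [4.4,-9.2,0] rz -0.100 bin 0.013 nest -0.4328 0.0105 T [ 0.618 -0.226]
8 C [ 0.6392 -0.179 ] phi 68.6 row [2.2,-8.1,0] rz -0.050 bin 0.013 nest -0.426 0.0062 T [ 0.623 -0.22 ]
9 C [ 0.6421 -0.1716] phi 71.5 row
[... 2596 characters left out ...]
050 bollard 0.056 nest -0.2124 -0.0144 T [ 0.637 -0.008]
34 C [0.6296 0.0443] phi 95.0 row [-2.2,-9.1,0] rz 0.050 bollard 0.051 nest -0.2034 -0.0144 T [0.633 0.   ]
35 C [0.6288 0.0532] phi 92.1 row [-2.2,-9.1,0] rz 0.050 bollard 0.047 nest -0.1945 -0.0148 T [0.63  0.009]
36 C [0.6285 0.0622] phi 92.1 row [0.0,-9.0,0] rz 0.000 bollard 0.043 nest -0.1855 -0.0157 T [0.63  0.018]
37 C [0.6281 0.0712] phi 92.1 row [0.0,-9.0,0] rz 0.000 bollard 0.040 nest -0.1765 -0.0166 T [0.63  0.027]
38 C [0.6278 0.0802] phi 92.1 row [0.0,-9.0,0] rz 0.000 bollard 0.037 nest -0.1676 -0.0174 T [0.629 0.036]
39 C [0.6275 0.0892] phi 92.1 row [0.0,-9.0,0] rz 0.000 bollard 0.034 nest -0.1586 -0.0183 T [0.629 0.045]
```

```bash
python3 -m handwheel '{"delta_pos":[[0,-9,0],[0,-9,0],[0,-9,0],[0,-9,0],[0,-9,0],[0,-9,0],[0,-9,0],[4.4,-9.2,0]],"rotation":[[0,0,0],[0,0,0],[0,0,0],[0,0,0],[0,0,0],[0,0,0],[0,0,0],[0,0,-0.1]],"claw":[-0.5,-0.5,-0.5,-0.5,-0.5,-0.5,-0.5,-0.5]}'
python3 - <<'E'
from h import *
s,M=cam("top");crop(s,300,100,440,240,5,"pics/f1.png")
s,M=cam("side");crop(s,270,160,430,320,4,"pics/f2.png")
E
```

```text
time: 8.5
tool_pos: [0.6149, -0.2245, 0.0104]
ee_rot: [-3.141, 0.0, -0.52]
wrist_force: [-0.3, -0.6, -1.3]
width: 0.0705
```

View pics/f1.png

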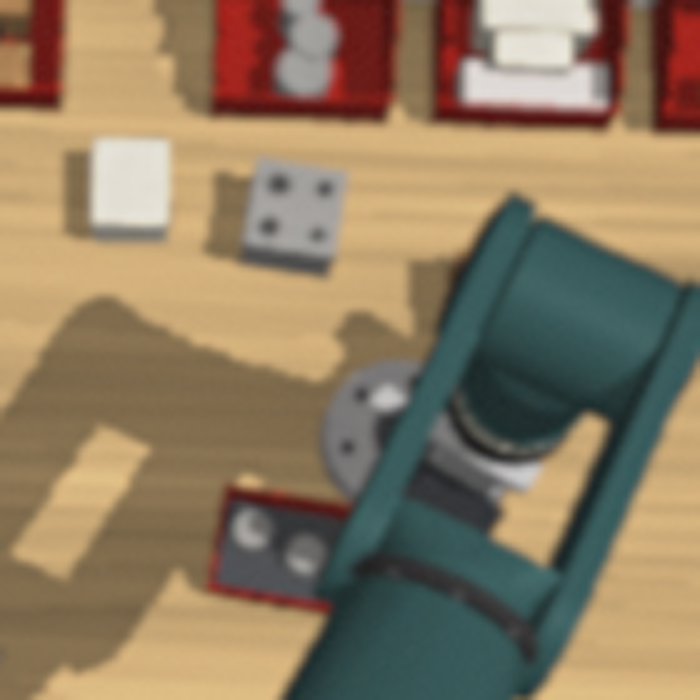

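View pics/f2.png

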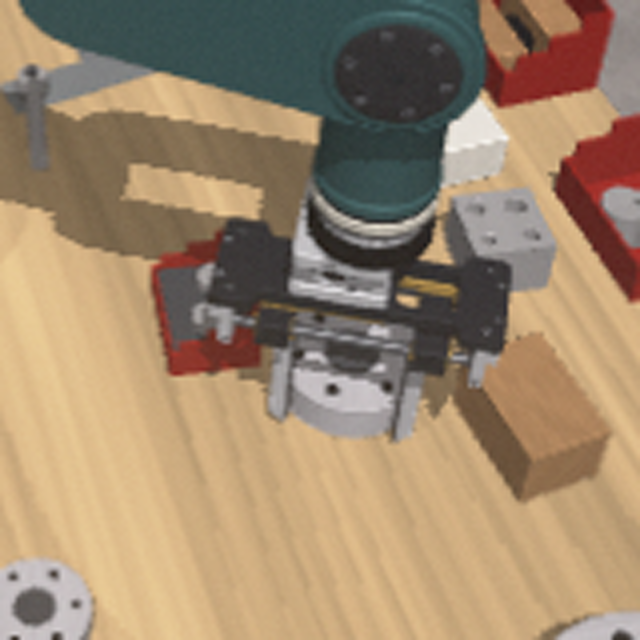

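```bash
python3 - <<'E'
from h import *
s,M=cam("top")
c=lambda a:np.array(a)/5.+[300-.4,100-.4]
print(p2w(s,M,c([[321,433],[400,360]]),0.03).round(4))
from plan import *
ds=[.008]*8+[.009]*26
da=[.08]*3+[.05]*4+[0.03]+[0]*5+[.05]*3+[.05]*3+[0.03]+[0]*6+[-.03]*3+[-.05]*2
sim((.6149,-.2245),-.52,ds,da)
E
```

```text
[[ 0.6332 -0.1342  0.03  ]
 [ 0.6838 -0.1847  0.03  ]]
0 C [ 0.6407 -0.1794] phi 64.8 row [3.5,-8.1,0] rz -0.080 bin 0.015 nest -0.4266 0.0048 T [ 0.622 -0.219]
1 C [ 0.6441 -0.1721] phi 69.4 row [3.5,-8.1,0] rz -0.080 bin 0.015 nest -0.4199 0.0004 T [ 0.629 -0.213]
2 C [ 0.647  -0.1646] phi 74.0 row [3.5,-8.1,0] rz -0.080 bin 0.017 nest -0.4128 -0.0034 T [ 0.635 -0.207]
3 C [ 0.6492 -0.157 ] phi 76.8 row [2.2,-8.1,0] rz -0.050 bin 0.018 nest -0.4055 -0.0066 T [ 0.639 -0.2  ]
4 C [ 0.651  -0.1492] phi 79.7 row [2.2,-8.1,0] rz -0.050 bin 0.019 nest -0.3981 -0.0095 T [ 0.643 -0.192]
5 C [ 0.6524 -0.1413] phi 82.6 row [2.2,-8.1,0] rz -0.050 bin 0.019 nest -0.3904 -0.0119 T [ 0.647 -0.185]
6 C [ 0.6535 -0.1334] phi 85.4 row [2.2,-8.1,0] rz -0.050 bin 0.019 nest -0.3827 -0.014 T [ 0.65  -0.177]
7 C [ 0.6541 -0.1254] phi 87.1 row [1.3,-8.0,0] rz -0.030 bin 0.019 nest -0.3749 -0.0158 T [ 0.652 -0.169]
8 C [ 0.6546 -0.1164] phi 87.1 row [0.0,-9.0,0] rz 0.000 bin 0.018 nest -0.3661 -0.0174 T [ 0.652 -0.16 ]
9 C [ 0.655  -0.1074] phi 87.1 row [0.0,-9.0,0] rz 0.000 bin 0.018 nest -0.3572 -0.019
[... 1588 characters left out ...]
 0.057 nest -0.2235 -0.0198 T [ 0.65  -0.017]
25 C [0.6352 0.0338] phi 106.0 row [0.0,-9.0,0] rz 0.000 bollard 0.053 nest -0.2146 -0.0185 T [ 0.647 -0.008]
26 C [0.6327 0.0425] phi 104.3 row [-1.3,-9.0,0] rz 0.030 bollard 0.050 nest -0.2057 -0.0172 T [ 0.644 -0.   ]
27 C [0.6305 0.0512] phi 102.6 row [-1.3,-9.0,0] rz 0.030 bollard 0.047 nest -0.1967 -0.0162 T [0.64  0.008]
28 C [0.6285 0.06  ] phi 100.9 row [-1.3,-9.0,0] rz 0.030 bollard 0.044 nest -0.1878 -0.0154 T [0.637 0.017]
29 C [0.6268 0.0688] phi 98.0 row [-2.2,-9.1,0] rz 0.050 bollard 0.042 nest -0.1788 -0.0149 T [0.633 0.025]
30 C [0.6255 0.0777] phi 95.2 row [-2.2,-9.1,0] rz 0.050 bollard 0.040 nest -0.1698 -0.0149 T [0.629 0.034]
```

```bash
python3 -m handwheel '{"delta_pos":[[3.5,-8.1,0],[3.5,-8.1,0],[3.5,-8.1,0],[2.2,-8.1,0],[2.2,-8.1,0],[2.2,-8.1,0],[2.2,-8.1,0],[1.3,-8,0]],"rotation":[[0,0,-0.08],[0,0,-0.08],[0,0,-0.08],[0,0,-0.05],[0,0,-0.05],[0,0,-0.05],[0,0,-0.05],[0,0,-0.03]],"claw":[-0.5,-0.5,-0.5,-0.5,-0.5,-0.5,-0.5,-0.5]}'
python3 -m handwheel '{"delta_pos":[[0,-9,0],[0,-9,0],[0,-9,0],[0,-9,0],[0,-9,0],[2.2,-9.1,0],[2.2,-9.1,0],[2.2,-9.1,0]],"rotation":[[0,0,0],[0,0,0],[0,0,0],[0,0,0],[0,0,0],[0,0,-0.05],[0,0,-0.05],[0,0,-0.05]],"claw":[-0.5,-0.5,-0.5,-0.5,-0.5,-0.5,-0.5,-0.5]}'
python3 - <<'E'
from h import *
s,M=cam("top");crop(s,240,130,400,240,5,"pics/g1.png")
o=robot.get_obs()
from plan import *
ds=[.009]*26
da=[.08]*4+[0.03]+[0]*7+[-.05]*6+[0]*4
sim(o["tool_pos"][:2],o["ee_rot"][2],ds,da)
E
```

```text
time: 9.65
tool_pos: [0.6518, -0.17, 0.0106]
ee_rot: [3.141, -0.0, -0.052]
wrist_force: [-0.4, -1.6, -0.3]
width: 0.0702
time: 10.65
tool_pos: [0.661, -0.0973, 0.0106]
ee_rot: [3.141, -0.0, 0.1]
wrist_force: [0.6, -1.6, 1.1]
width: 0.0706
0 C [ 0.6557 -0.0431] phi 100.4 row [3.5,-9.1,0] rz -0.080 bin 0.022 nest -0.2936 -0.0285 T [ 0.664 -0.086]
1 C [ 0.6541 -0.0343] phi 105.0 row [3.5,-9.1,0] rz -0.080 bin 0.025 nest -0.2846 -0.028 T [ 0.665 -0.077]
2 C [ 0.6518 -0.0256] phi 109.6 row [3.5,-9.1,0] rz -0.080 bin 0.028 nest -0.2757 -0.0269 T [ 0.667 -0.067]
3 C [ 0.6487 -0.0171] phi 114.2 row [3.5,-9.1,0] rz -0.080 bin 0.031 nest -0.2669 -0.025 T [ 0.667 -0.057]
4 C [ 0.645  -0.0089] phi 115.9 row [1.3,-9.0,0] rz -0.030 bin 0.035 nest -0.2582 -0.0225 T [ 0.664 -0.048]
5 C [ 0.6411 -0.0008] phi 115.9 row [0.0,-9.0,0] rz 0.000 bin 0.039 nest -0.2497 -0.0197 T [ 0.66 -0.04]
6 C [0.6372 0.0073] phi 115.9 row [0.0,-9.0,0] rz 0.000 bin 0.044 nest -0.2411 -0.0169 T [ 0.656 -0.032]
7 C [0.6332 0.0154] phi 115.9 row [0.0,-9.0,0] rz 0.000 bin 0.049 nest -0.2326 -0.0141 T [ 0.652 -0.024]
8 C [0.6
[... 772 characters left out ...]
 row [-2.2,-9.1,0] rz 0.050 bollard 0.059 nest -0.1635 0.0058 T [0.615 0.039]
16 C [0.602  0.0899] phi 101.6 row [-2.2,-9.1,0] rz 0.050 bollard 0.059 nest -0.1545 0.0068 T [0.611 0.047]
17 C [0.6002 0.0987] phi 98.7 row [-2.2,-9.1,0] rz 0.050 kpiv 0.059 nest -0.1455 0.0074 T [0.607 0.055]
18 C [0.5988 0.1076] phi 98.7 row [0.0,-9.0,0] rz 0.000 kpiv 0.053 nest -0.1365 0.0076 T [0.606 0.064]
19 C [0.5975 0.1165] phi 98.7 row [0.0,-9.0,0] rz 0.000 kpiv 0.047 nest -0.1275 0.0077 T [0.604 0.073]
20 C [0.5961 0.1254] phi 98.7 row [0.0,-9.0,0] rz 0.000 kpiv 0.042 nest -0.1185 0.0079 T [0.603 0.082]
21 C [0.5947 0.1343] phi 98.7 row [0.0,-9.0,0] rz 0.000 kpiv 0.038 nest -0.1095 0.008 T [0.601 0.091]
```

View pics/g1.png

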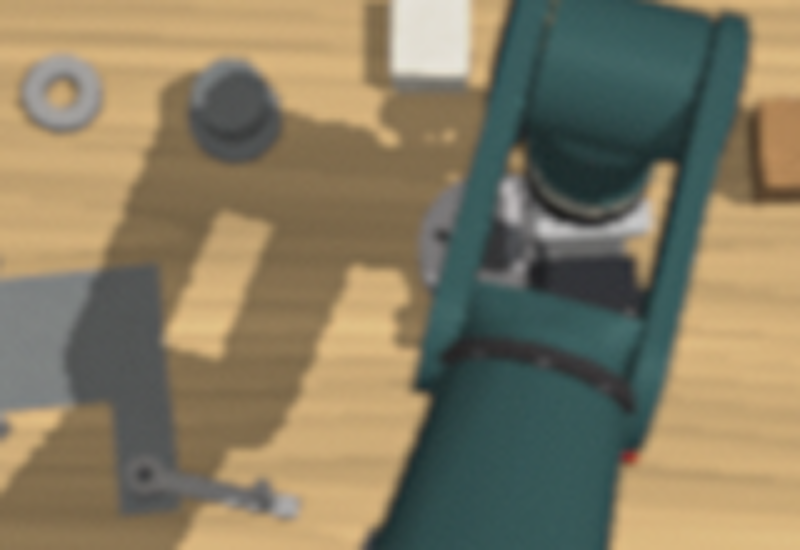

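```bash
python3 -m handwheel '{"delta_pos":[[3.5,-9.1,0],[3.5,-9.1,0],[3.5,-9.1,0],[3.5,-9.1,0],[1.3,-9,0],[0,-9,0],[0,-9,0],[0,-9,0]],"rotation":[[0,0,-0.08],[0,0,-0.08],[0,0,-0.08],[0,0,-0.08],[0,0,-0.03],[0,0,0],[0,0,0],[0,0,0]],"claw":[-0.5,-0.5,-0.5,-0.5,-0.5,-0.5,-0.5,-0.5]}'
python3 - <<'E'
from h import *
s,M=cam("top");crop(s,180,130,380,250,4,"pics/g2.png")
o=robot.get_obs()
from plan import *
print(o["tool_pos"])
ds=[.009]*16
da=[0,0]+[-.053]*6+[0]*8
sim(o["tool_pos"][:2],o["ee_rot"][2],ds,da)
c=w2p(s,M,[[.6332,.0154,.03],[.6332,.0654,.03]]);print(c)
E
```

```text
time: 11.7
tool_pos: [0.652, -0.0259, 0.0105]
ee_rot: [-3.142, -0.0, 0.447]
wrist_force: [0.9, -2.8, 0.2]
width: 0.0705
[ 0.65144951 -0.02457371  0.01046105]
0 C [0.6285 0.0232] phi 115.6 row [0.0,-9.0,0] rz 0.000 bin 0.054 nest -0.2242 -0.0105 T [ 0.648 -0.016]
1 C [0.6246 0.0313] phi 115.6 row [0.0,-9.0,0] rz 0.000 bin 0.061 nest -0.2156 -0.0077 T [ 0.644 -0.008]
2 C [0.6207 0.0394] phi 112.6 row [-2.3,-9.1,0] rz 0.053 bollard 0.061 nest -0.2071 -0.0049 T [ 0.638 -0.001]
3 C [0.6173 0.0477] phi 109.6 row [-2.3,-9.1,0] rz 0.053 bollard 0.060 nest -0.1984 -0.0026 T [0.632 0.006]
4 C [0.6142 0.0562] phi 106.5 row [-2.3,-9.1,0] rz 0.053 bollard 0.058 nest -0.1895 -0.0008 T [0.627 0.014]
5 C [0.6117 0.0648] phi 103.5 row [-2.3,-9.1,0] rz 0.053 bollard 0.057 nest -0.1807 0.0006 T [0.622 0.022]
6 C [0.6096 0.0736] phi 100.5 row [-2.3,-9.1,0] rz 0.053 bollard 0.056 nest -0.1717 0.0015 T [0.618 0.03 ]
7 C [0.6079 0.0824] phi 97.4 row [-2.3,-9.1,0] rz 0.053 bollard 0.055 nest -0.1627 0.0019 T [0.614 0.039]
8 C [0.6068 0.0914] phi 97.4 row [0.0,-9.0,0] rz 0.000 bollard 0.054 nest -0.1537 0.0019 T [0.612 0.048]
9 C [0.6056 0.1003] phi 97.4 row [0.0,-9.0,0] rz 0.000 bollard 0.053 nest -0.1447 0.0018 T [0.611 0.057]
10 C [0.6045 0.1092] phi 97.4 row [0.0,-9.0,0] rz 0.000 bollard 0.054 nest -0.1357 0.0018 T [0.61  0.066]
11 C [0.6033 0.1181] phi 97.4 row [0.0,-9.0,0] rz 0.000 kpiv 0.052 nest -0.1267 0.0017 T [0.609 0.075]
12 C [0.6021 0.1271] phi 97.4 row [0.0,-9.0,0] rz 0.000 kpiv 0.047 nest -0.1177 0.0017 T [0.608 0.083]
13 C [0.601 0.136] phi 97.4 row [0.0,-9.0,0] rz 0.000 kpiv 0.043 nest -0.1087 0.0016 T [0.607 0.092]
14 C [0.5998 0.1449] phi 97.4 row [0.0,-9.0,0] rz 0.000 kpiv 0.040 nest -0.0997 0.0016 T [0.605 0.101]
15 C [0.5986 0.1538] phi 97.4 row [0.0,-9.0,0] rz 0.000 kpiv 0.038 nest -0.0907 0.0015 T [0.604 0.11 ]
[[317.22671493 184.49852762]
 [301.67524609 183.93166313]]
```

View pics/g2.png

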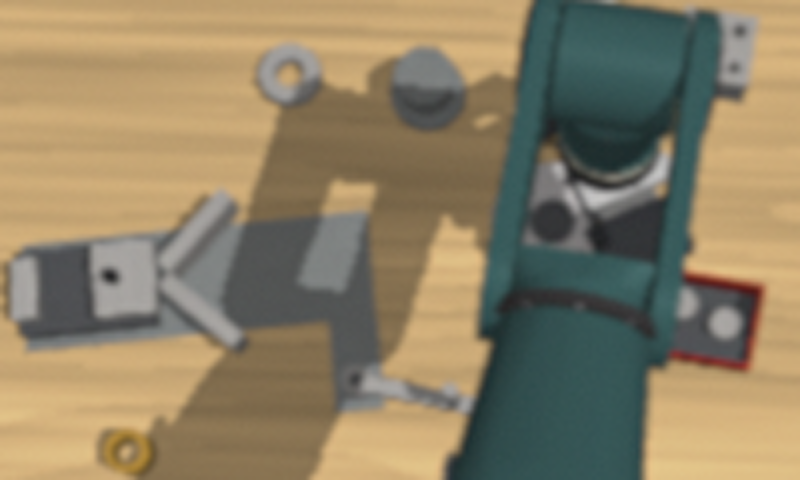

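```bash
python3 -m handwheel '{"delta_pos":[[0,-9,0],[0,-9,0],[-2.3,-9.1,0],[-2.3,-9.1,0],[-2.3,-9.1,0],[-2.3,-9.1,0],[-2.3,-9.1,0],[-2.3,-9.1,0]],"rotation":[[0,0,0],[0,0,0],[0,0,0.053],[0,0,0.053],[0,0,0.053],[0,0,0.053],[0,0,0.053],[0,0,0.053]],"claw":[-0.5,-0.5,-0.5,-0.5,-0.5,-0.5,-0.5,-0.5]}'
python3 -m handwheel '{"delta_pos":[[0,-9,0],[0,-9,0],[0,-9,0],[0,-9,0],[0,-9,0],[0,-9,0],[0,-9,0],[0,-9,0]],"rotation":[[0,0,0],[0,0,0],[0,0,0],[0,0,0],[0,0,0],[0,0,0],[0,0,0],[0,0,0]],"claw":[-0.5,-0.5,-0.5,-0.5,-0.5,-0.5,-0.5,-0.5]}'
python3 - <<'E'
from h import *
s,M=cam("top");crop(s,180,130,380,250,4,"pics/g3.png")
s,M=cam("side");crop(s,210,110,370,250,4,"pics/g4.png")
o=robot.get_obs()
from plan import *
print(o["tool_pos"],o["wrist_force"])
sim(o["tool_pos"][:2],o["ee_rot"][2],[0],[0])
E
```

```text
time: 12.75
tool_pos: [0.6141, 0.0378, 0.0104]
ee_rot: [3.142, 0.001, 0.127]
wrist_force: [-0.0, -1.8, 0.8]
width: 0.0704
time: 13.75
tool_pos: [0.6053, 0.1094, 0.0104]
ee_rot: [-3.142, 0.0, 0.129]
wrist_force: [0.6, -1.3, 1.1]
width: 0.07
[0.60512142 0.11030575 0.01038926] [ 0.23413059  0.27794183 -0.70184071]
0 C [0.5994 0.1539] phi 97.5 row [0.0,-0.0,0] rz 0.000 kpiv 0.038 nest -0.0907 0.0007 T [0.605 0.11 ]
```

View pics/g3.png

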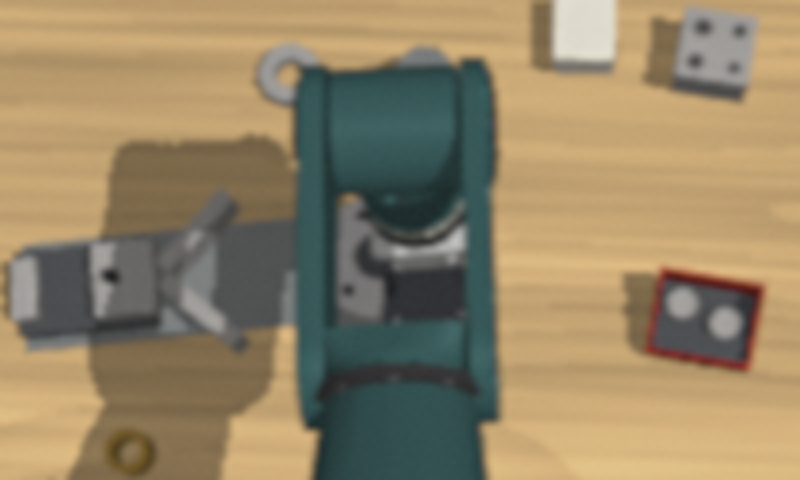

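View pics/g4.png

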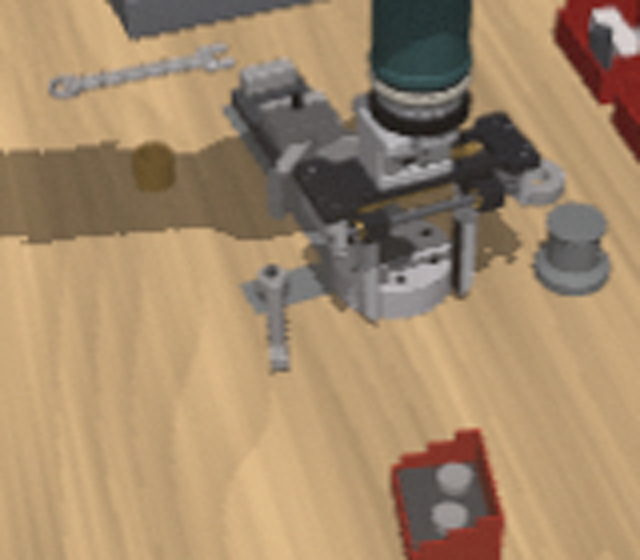

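```bash
python3 -m handwheel '{"delta_pos":[[0,-9,0],[0,-9,0],[0,-9,0],[0,-9,0],[0,-9,0],[0,-9,0],[0,-9,0],[0,-8,0]],"rotation":[[0,0,0],[0,0,0],[0,0,0],[0,0,0],[0,0,0],[0,0,0],[0,0,0],[0,0,0]],"claw":[-0.5,-0.5,-0.5,-0.5,-0.5,-0.5,-0.5,-0.5]}'
python3 -m handwheel '{"delta_pos":[[0,-3,0],[0,-3,0],[0,-2.5,0],[0,-2,0],[0,-1,0],[0,-0.5,0],[0,0,0],[0,0,0]],"rotation":[[0,0,0],[0,0,0],[0,0,0],[0,0,0],[0,0,0],[0,0,0],[0,0,0],[0,0,0]],"claw":[-0.5,-0.5,-0.5,-0.5,-0.5,-0.5,-0.5,-0.5]}'
python3 - <<'E'
from h import *
s,M=cam("top");crop(s,180,150,300,250,6,"pics/g5.png")
o=robot.get_obs()
from plan import *
print(o["tool_pos"],o["wrist_force"])
sim(o["tool_pos"][:2],o["ee_rot"][2],[0],[0])
E
```

```text
time: 14.85
tool_pos: [0.5961, 0.1798, 0.0104]
ee_rot: [-3.141, 0.0, 0.129]
wrist_force: [-0.7, -1.1, 0.4]
width: 0.0706
time: 15.85
tool_pos: [0.5948, 0.1911, 0.0105]
ee_rot: [-3.141, -0.0, 0.129]
wrist_force: [0.2, -1.0, -0.8]
width: 0.0704
[0.59473964 0.19107994 0.01048112] [ 0.25386415 -0.55794368 -1.07311905]
0 C [0.5891 0.2347] phi 97.4 row [0.0,-0.0,0] rz 0.000 kpiv 0.051 nest -0.0093 0.0001 T [0.595 0.191]
```

View pics/g5.png

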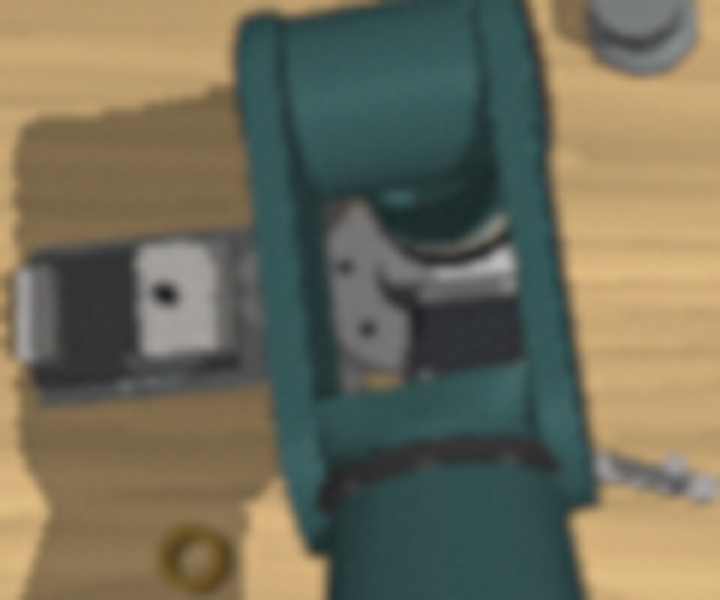

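```bash
python3 -m handwheel '{"delta_pos":[[0,-0.7,0],[0,-0.7,0],[0,-0.6,0],[0,-0.5,0],[0,-0.5,0],[0,-0.4,0],[0,-0.3,0],[0,-0.3,0]],"rotation":[[0,0,0],[0,0,0],[0,0,0],[0,0,0],[0,0,0],[0,0,0],[0,0,0],[0,0,0]],"claw":[-0.5,-0.5,-0.5,-0.5,-0.5,-0.5,-0.5,-0.5]}'
python3 -m handwheel '{"delta_pos":[[0,-0.25,0],[0,-0.25,0],[0,-0.25,0],[0,-0.25,0],[0,-0.25,0],[0,-0.25,0],[0,-0.25,0],[0,-0.25,0]],"rotation":[[0,0,0],[0,0,0],[0,0,0],[0,0,0],[0,0,0],[0,0,0],[0,0,0],[0,0,0]],"claw":[-0.5,-0.5,-0.5,-0.5,-0.5,-0.5,-0.5,-0.5]}'
```

```text
time: 16.9
tool_pos: [0.5942, 0.195, 0.0105]
ee_rot: [-3.141, 0.0, 0.129]
wrist_force: [-0.3, -1.1, -0.9]
width: 0.0705
time: 17.9
tool_pos: [0.594, 0.197, 0.0105]
ee_rot: [-3.142, -0.0, 0.129]
wrist_force: [0.8, -1.2, -1.1]
width: 0.0703
```

```bash
python3 -m handwheel '{"delta_pos":[[0,-0.2,0],[0,-0.2,0],[0,-0.2,0],[0,-0.2,0],[0,-0.2,0],[0,-0.2,0],[0,-0.2,0],[0,-0.2,0]],"rotation":[[0,0,0],[0,0,0],[0,0,0],[0,0,0],[0,0,0],[0,0,0],[0,0,0],[0,0,0]],"claw":[-0.5,-0.5,-0.5,-0.5,-0.5,-0.5,-0.5,-0.5]}'
```

```text
time: 18.9
tool_pos: [0.5938, 0.1986, 0.0105]
ee_rot: [-3.142, -0.0, 0.129]
wrist_force: [0.8, -1.0, -0.3]
width: 0.0701
```

```bash
python3 -c "
from bench import robot
o=robot.get_obs();print(o['wrist_force'],o['tool_pos'],o['time'])"
```

```text
[ 0.7743541  -0.98595824 -0.31234665] [0.59377204 0.19858947 0.01048506] 18.9
```

```bash
python3 -m handwheel '{"delta_pos":[[0,-0.2,0],[0,-0.2,0],[0,-0.2,0],[0,-0.2,0],[0,-0.2,0],[0,-0.2,0],[0,-0.2,0],[0,-0.2,0]],"rotation":[[0,0,0],[0,0,0],[0,0,0],[0,0,0],[0,0,0],[0,0,0],[0,0,0],[0,0,0]],"claw":[-0.5,-0.5,-0.5,-0.5,-0.5,-0.5,-0.5,-0.5]}'
```

```text
time: 19.9
tool_pos: [0.5936, 0.2002, 0.0105]
ee_rot: [-3.141, -0.0, 0.129]
wrist_force: [-0.2, -0.5, 0.1]
width: 0.0705
```

```bash
python3 -m handwheel '{"delta_pos":[[0,-0.2,0],[0,-0.2,0],[0,-0.2,0],[0,-0.2,0],[0,-0.2,0],[0,-0.2,0],[0,-0.2,0],[0,-0.2,0]],"rotation":[[0,0,0],[0,0,0],[0,0,0],[0,0,0],[0,0,0],[0,0,0],[0,0,0],[0,0,0]],"claw":[-0.5,-0.5,-0.5,-0.5,-0.5,-0.5,-0.5,-0.5]}'
```

```text
time: 20.9
tool_pos: [0.5934, 0.2018, 0.0105]
ee_rot: [-3.142, -0.0, 0.129]
wrist_force: [-1.0, -0.8, -0.5]
width: 0.0703
```

```bash
python3 -m handwheel '{"delta_pos":[[0,-0.2,0],[0,-0.2,0],[0,-0.2,0],[0,-0.2,0],[0,-0.2,0],[0,-0.2,0],[0,-0.2,0],[0,-0.2,0]],"rotation":[[0,0,0],[0,0,0],[0,0,0],[0,0,0],[0,0,0],[0,0,0],[0,0,0],[0,0,0]],"claw":[-0.5,-0.5,-0.5,-0.5,-0.5,-0.5,-0.5,-0.5]}'
```

```text
time: 21.9
tool_pos: [0.5933, 0.2029, 0.0105]
ee_rot: [3.141, -0.0, 0.129]
wrist_force: [1.1, -3.6, -1.4]
width: 0.0702
```

```bash
python3 -m handwheel '{"delta_pos":[[0,-0.1,0],[0,-0.1,0],[0,-0.1,0],[0,-0.1,0],[0,-0.1,0],[0,0,0],[0,0,0],[0,0,0]],"rotation":[[0,0,0],[0,0,0],[0,0,0],[0,0,0],[0,0,0],[0,0,0],[0,0,0],[0,0,0]],"claw":[-0.5,-0.5,-0.5,-0.5,-0.5,-0.5,-0.5,-0.5]}'
```

```text
time: 22.9
tool_pos: [0.5934, 0.2032, 0.0105]
ee_rot: [3.141, -0.0, 0.129]
wrist_force: [1.8, -4.2, -1.1]
width: 0.07
```

```bash
python3 - <<'E'
from h import *
F=[];P=[]
for i in range(6):
    robot.snapshot("top");o=robot.get_obs();F.append(o["wrist_force"]);P.append(o["tool_pos"])
F=np.array(F);print(F.round(2),F.mean(0),np.mean(P,0))
xN=np.array([-.135,.991]);yN=np.array([-.991,-.135]);print("nest fx",F.mean(0)[:2]@xN,"fy",F.mean(0)[:2]@yN)
E
```

```text
[[ 1.11 -4.7  -1.04]
 [ 1.95 -5.07 -1.31]
 [ 1.7  -4.78 -1.3 ]
 [ 2.   -5.   -1.63]
 [ 1.52 -5.06 -1.24]
 [ 1.07 -4.94 -1.1 ]] [ 1.55774555 -4.9269243  -1.27105356] [0.59339823 0.20320433 0.01055258]
nest fx -5.092877626441301 fy -0.878591063905092
```

```bash
python3 -m handwheel '{"delta_pos":[[0,-0.1,0],[0,-0.1,0],[0,-0.1,0],[0,-0.1,0],[0,-0.1,0],[0,-0.1,0],[0,0,0],[0,0,0]],"rotation":[[0,0,0],[0,0,0],[0,0,0],[0,0,0],[0,0,0],[0,0,0],[0,0,0],[0,0,0]],"claw":[-0.5,-0.5,-0.5,-0.5,-0.5,-0.5,-0.5,-0.5]}'
python3 - <<'E'
from h import *
F=[];P=[]
for i in range(4):
    robot.snapshot("top");o=robot.get_obs();F.append(o["wrist_force"]);P.append(o["tool_pos"])
F=np.array(F);print(F.round(2),F.mean(0),np.mean(P,0),o["wrist_torque"])
xN=np.array([-.135,.991]);yN=np.array([-.991,-.135]);print("nest fx",F.mean(0)[:2]@xN,"fy",F.mean(0)[:2]@yN)
E
```

```text
time: 24.2
tool_pos: [0.5935, 0.2033, 0.0106]
ee_rot: [3.14, -0.001, 0.129]
wrist_force: [1.8, -5.9, -1.9]
width: 0.0708
[[ 0.94 -6.18 -0.17]
 [ 1.06 -4.84 -1.08]
 [ 2.94 -5.81 -1.31]
 [ 0.48 -6.01 -1.24]] [ 1.35387311 -5.70951898 -0.94927088] [0.59344686 0.20329416 0.01057057] [-1.22857158 -0.25933065  0.10346343]
nest fx -5.840906178658813 fy -0.5709031859493047
```

```bash
python3 -m handwheel '{"delta_pos":[[0,-0.4,0],[0,-0.4,0],[0,-0.4,0],[0,-0.4,0],[0,-0.4,0],[0,-0.4,0],[0,0,0],[0,0,0]],"rotation":[[0,0,0],[0,0,0],[0,0,0],[0,0,0],[0,0,0],[0,0,0],[0,0,0],[0,0,0]],"claw":[-0.5,-0.5,-0.5,-0.5,-0.5,-0.5,-0.5,-0.5]}'
python3 - <<'E'
from h import *
F=[];P=[]
for i in range(4):
    robot.snapshot("top");o=robot.get_obs();F.append(o["wrist_force"]);P.append(o["tool_pos"])
F=np.array(F);print(F.round(2),F.mean(0),np.mean(P,0),o["wrist_torque"])
xN=np.array([-.135,.991]);yN=np.array([-.991,-.135]);print("nest fx",F.mean(0)[:2]@xN,"fy",F.mean(0)[:2]@yN)
E
```

```text
time: 25.4
tool_pos: [0.5936, 0.2036, 0.0106]
ee_rot: [3.136, -0.001, 0.129]
wrist_force: [2.7, -10.5, -0.2]
width: 0.0705
[[  2.04 -10.79  -1.18]
 [  2.46 -10.84  -0.9 ]
 [  2.31  -9.72  -0.49]
 [  1.64  -9.91  -0.78]] [  2.11011585 -10.31649357  -0.83430381] [0.59354497 0.20359837 0.01057208] [-2.0495614  -0.39225022  0.21947286]
nest fx -10.508510766831186 fy -0.6983981741857427
```

```bash
python3 -m handwheel '{"delta_pos":[[0,-0.5,0],[0,-0.5,0],[0,-0.1,0],[0,0,0],[0,0,0],[0,0,0],[0,0,0],[0,0,0]],"rotation":[[0,0,0],[0,0,0],[0,0,0],[0,0,0],[0,0,0],[0,0,0],[0,0,0],[0,0,0]],"claw":[-0.5,-0.5,-0.5,-0.5,-0.5,-0.5,-0.5,-0.5]}'
python3 - <<'E'
from h import *
F=[];P=[]
for i in range(6):
    robot.snapshot("top");o=robot.get_obs();F.append(o["wrist_force"]);P.append(o["tool_pos"])
F=np.array(F);print(F.round(2),F.mean(0),np.mean(P,0),o["wrist_torque"])
xN=np.array([-.135,.991]);yN=np.array([-.991,-.135]);print("nest fx",F.mean(0)[:2]@xN,"fy",F.mean(0)[:2]@yN)
s,M=cam("side");crop(s,230,120,350,220,6,"pics/p1.png")
E
```

```text
time: 26.6
tool_pos: [0.5936, 0.2036, 0.0106]
ee_rot: [3.134, -0.0, 0.128]
wrist_force: [1.8, -11.7, 0.1]
width: 0.0706
[[ 2.690e+00 -1.270e+01 -8.700e-01]
 [ 2.870e+00 -1.268e+01 -9.700e-01]
 [ 2.850e+00 -1.192e+01 -7.200e-01]
 [ 2.620e+00 -1.270e+01 -4.700e-01]
 [ 2.350e+00 -1.249e+01 -1.000e-02]
 [ 2.960e+00 -1.217e+01 -9.800e-01]] [  2.72305779 -12.44141667  -0.66931999] [0.59355182 0.20365047 0.01059155] [-2.39835226 -0.37640641  0.20291494]
nest fx -12.697056717308273 fy -1.018959021186585
```

View pics/p1.png

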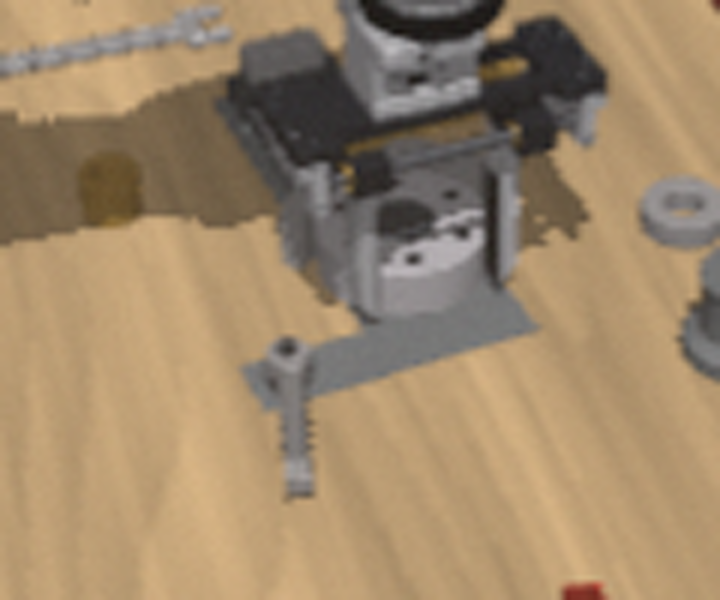

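```bash
python3 -m handwheel '{"delta_pos":[[0,1.5,0],[0,2,0],[0,3,0],[0,6,0],[0,10,0],[0,12,0],[0,14,0],[0,14,0]],"rotation":[[0,0,0],[0,0,0],[0,0,0],[0,0,0],[0,0,0],[0,0,0],[0,0,0],[0,0,0]],"claw":[-0.5,-0.5,-0.5,-0.5,-0.5,-0.5,-0.5,-0.5]}'
python3 -m handwheel '{"delta_pos":[[0,14,0],[0,6,0],[0,0,-20],[0,0,-20],[0,0,-30],[0,0,-30],[0,0,-20],[0,0,0]],"rotation":[[0,0,0],[0,0,0],[0,0,0],[0,0,0],[0,0,0],[0,0,0],[0,0,0],[0,0,0]],"claw":[-0.5,-0.5,-0.5,-0.5,-0.5,-0.5,-0.5,-0.5]}'
python3 - <<'E'
from h import *
s,M=cam("top");crop(s,180,170,310,250,6,"pics/q1.png")
s,M=cam("side");crop(s,230,120,350,220,6,"pics/q2.png")
o=robot.get_obs();print(o["tool_pos"],o["wrist_force"],o["joint_positions"],o["time"])
E
```

```text
time: 27.95
tool_pos: [0.6007, 0.1448, 0.0105]
ee_rot: [-3.141, -0.0, 0.129]
wrist_force: [-0.2, -0.3, -0.2]
width: 0.0707
time: 28.95
tool_pos: [0.6051, 0.1269, 0.135]
ee_rot: [-3.141, -0.008, 0.13]
wrist_force: [0.0, -0.1, -0.2]
width: 0.0705
[0.60320775 0.12648643 0.13113113] [ 0.39596749  0.39525474 -0.81567106] [ 1.14660243e-01  2.57655786e-01  1.32177681e+00  1.23748783e-04
  1.56103426e+00 -1.49586874e-02] 29.05
```

View pics/q1.png

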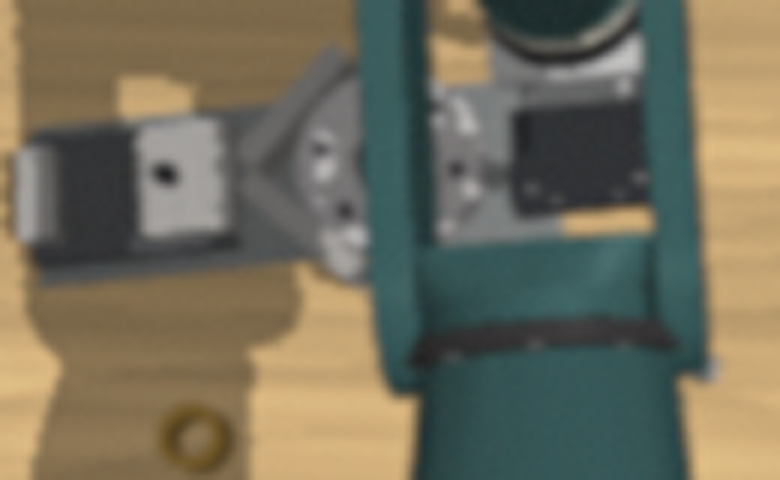

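View pics/q2.png

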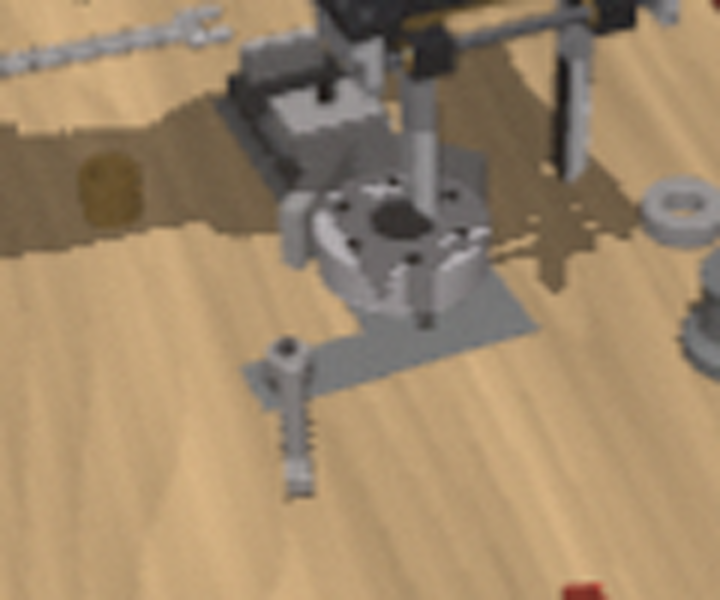

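```bash
python3 - <<'E'
from h import *
np.set_printoptions(precision=1,suppress=True)
P=np.array([[.4997,.1653,.02],[.4827,.0871,.018],[.4827,.0871,.08],[.478,.068,.019]])
s,M=cam("top"); print((w2p(s,M,P)-[180,170])*6)
s2,M2=cam("side"); print((w2p(s2,M2,P)-[210,110])*5,'crop c3'); print((w2p(s2,M2,P)-[230,120])*6,'crop q2')
E
```

```text
[[530.9 326.1]
 [677.1 364. ]
 [670.8 347. ]
 [712.8 373.9]]
[[335.6 340.2]
 [338.6 426.5]
 [334.1 350.6]
 [338.5 447.3]] crop c3
[[282.7 348.3]
 [286.4 451.8]
 [281.  360.8]
 [286.2 476.7]] crop q2
```

Now over to the keeper peg, estimated at (0.484, 0.087). The fingers will go down either side of it with a loose gap.

```bash
python3 -m handwheel '{"delta_pos":[[-20.4,4,0],[-20.4,4,0],[-20.4,4,0],[-20.4,4,0],[-20.4,4,0],[-20.4,4,0],[0,0,0],[0,0,0]],"rotation":[[0,0,0],[0,0,0],[0,0,0],[0,0,0],[0,0,0],[0,0,0],[0,0,0.172],[0,0,0.172]],"claw":[0.3,0.3,0.3,0.3,0.3,0.3,0.3,0.3]}'
python3 - <<'E'
from h import *
s,M=cam("top");crop(s,200,170,330,270,6,"pics/r1.png")
s,M=cam("side");crop(s,230,130,340,230,6,"pics/r2.png")
o=robot.get_obs();print(o["tool_pos"],o["ee_rot"],o["width"],o["time"])
E
```

```text
time: 30.15
tool_pos: [0.4839, 0.0865, 0.1293]
ee_rot: [3.141, 0.002, -0.221]
wrist_force: [-0.7, -0.7, 1.0]
width: 0.0325
[0.48412121 0.0864828  0.12938332] [ 3.14109153e+00  2.02084531e-03 -2.14725153e-01] 0.03274128803788942 30.25
```

View pics/r1.png

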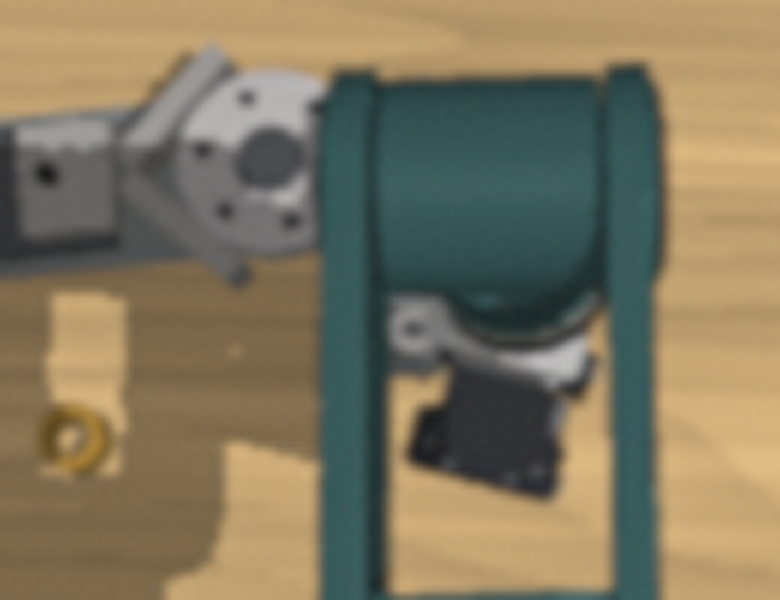

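View pics/r2.png

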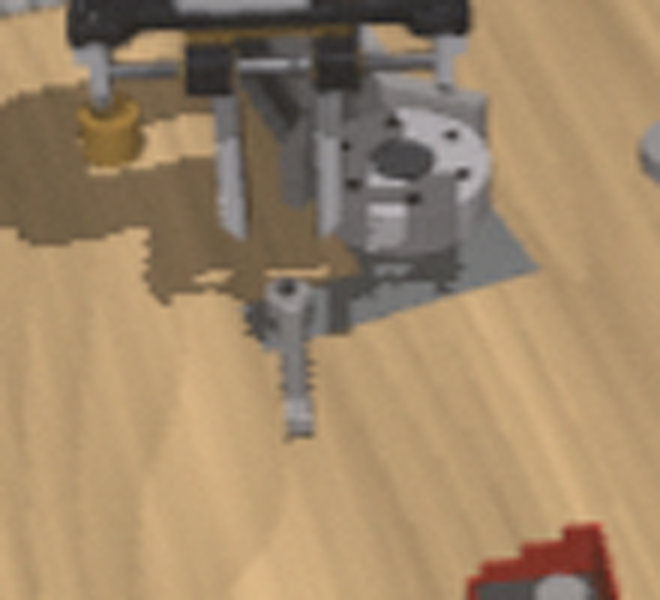

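```bash
python3 -m handwheel '{"delta_pos":[[0,0,15],[0,0,15],[0,0,10],[0,0,8],[0,0,8],[0,0,8],[0,0,8],[0,0,7]],"rotation":[[0,0,0],[0,0,0],[0,0,0],[0,0,0],[0,0,0],[0,0,0],[0,0,0],[0,0,0]],"claw":[0.3,0.3,0.3,0.3,0.3,0.3,0.3,0.3]}'
python3 - <<'E'
from h import *
s,M=cam("side");crop(s,230,130,340,230,6,"pics/r3.png")
o=robot.get_obs();print(o["tool_pos"],o["ee_rot"],o["width"],o["wrist_force"])
s,M=cam("top"); c=p2w(s,M,[[270/6+200-.4,158/6+170-.4]],.03)[0];print("flange",c)
O=np.array([.5879,.2439]);xN=np.array([-.135,.991]);yN=np.array([-.991,-.135]);print((c[:2]-O)@xN,(c[:2]-O)@yN)
# keeper arc rows: T on circle about pivot
piv=O-.066*xN+.098*yN; T=o["tool_pos"][:2];print("piv",piv,"T rel nest",(T-piv)@xN,(T-piv)@yN)
yaw=o["ee_rot"][2]; b0=160;
for k in range(1,9):pass
E
```

```text
time: 31.25
tool_pos: [0.4849, 0.0865, 0.051]
ee_rot: [-3.142, -0.0, -0.215]
wrist_force: [0.2, 0.2, 0.9]
width: 0.0328
[0.48414815 0.08646425 0.05000323] [ 3.14112795e+00  1.77371125e-03 -2.15059107e-01] 0.033039217341505146 [-0.2248575  -0.22242306 -0.74649954]
flange [0.58690075 0.2460061  0.03      ]
0.0022220428579589778 0.0007059345869904792
piv [0.499692 0.165264] T rel nest -0.07599212848794493 0.026041920092970086
```

View pics/r3.png

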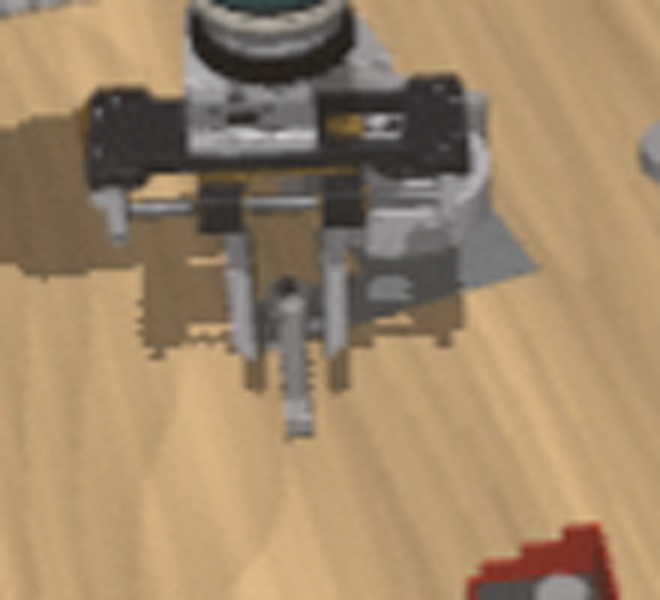

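```bash
python3 -m handwheel '{"delta_pos":[[4,-0.1,0],[6.4,-0.26,0],[6.4,-0.26,0],[6.4,-0.26,0],[6.4,-0.26,0],[6.4,-0.26,0],[6.4,-0.26,0],[6.4,-0.26,0]],"rotation":[[0,0,-0.05],[0,0,-0.08],[0,0,-0.08],[0,0,-0.08],[0,0,-0.08],[0,0,-0.08],[0,0,-0.08],[0,0,-0.08]],"claw":[0.3,0.3,0.3,0.3,0.3,0.3,0.3,0.3]}'
python3 - <<'E'
from h import *
s,M=cam("side");crop(s,230,130,340,230,6,"pics/r4.png")
o=robot.get_obs();T=o["tool_pos"][:2];p=np.array([.4997,.1653]);print(T,np.hypot(*(T-p)),np.degrees(np.arctan2(*(T-p)[::-1]))-97.75,o["width"],o["wrist_force"])
E
```

```text
time: 32.35
tool_pos: [0.5324, 0.0912, 0.0516]
ee_rot: [-3.141, 0.001, 0.398]
wrist_force: [-1.9, 0.6, 1.1]
width: 0.033
[0.53314731 0.09133917] 0.08117220289617924 -163.41608706274084 0.0330116235419422 [-1.76861284  0.40943443 -0.02069929]
```

View pics/r4.png

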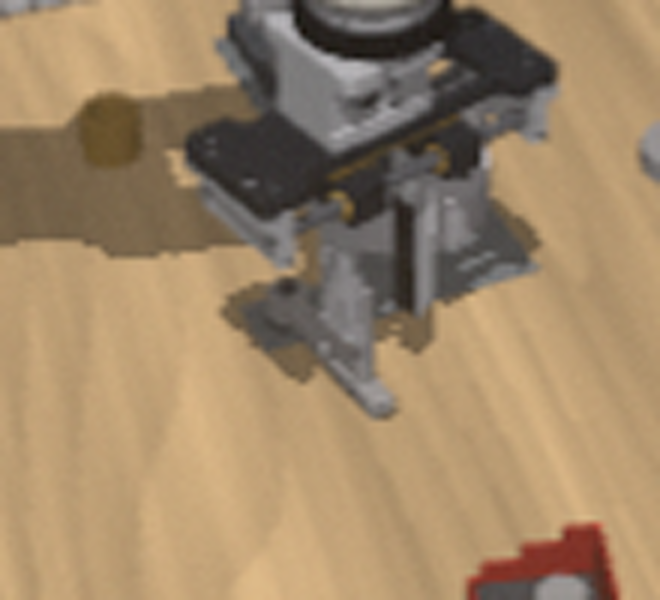

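```bash
python3 -m handwheel '{"delta_pos":[[6.4,-0.26,0],[6.4,-0.26,0],[6.4,-0.26,0],[6.4,-0.26,0],[6.4,-0.26,0],[6.4,-0.26,0],[6.4,-0.26,0],[6.4,-0.26,0]],"rotation":[[0,0,-0.08],[0,0,-0.08],[0,0,-0.08],[0,0,-0.08],[0,0,-0.08],[0,0,-0.08],[0,0,-0.08],[0,0,-0.08]],"claw":[0.3,0.3,0.3,0.3,0.3,0.3,0.3,0.3]}'
python3 - <<'E'
from h import *
o=robot.get_obs();T=o["tool_pos"][:2];p=np.array([.4997,.1653]);print(T,np.hypot(*(T-p)),np.degrees(np.arctan2(*(T-p)[::-1]))-97.75,o["width"],o["wrist_force"],o["joint_positions"])
E
python3 -m handwheel '{"delta_pos":[[6.4,-0.26,0],[6.4,-0.26,0],[6.4,-0.26,0],[6.4,-0.26,0],[4.8,-0.15,0],[4,-0.1,0],[4,-0.1,0],[3.2,-0.1,0]],"rotation":[[0,0,-0.08],[0,0,-0.08],[0,0,-0.08],[0,0,-0.08],[0,0,-0.06],[0,0,-0.05],[0,0,-0.05],[0,0,-0.04]],"claw":[0.3,0.3,0.3,0.3,0.3,0.3,0.3,0.3]}'
python3 - <<'E'
from h import *
s,M=cam("side");crop(s,230,130,340,230,6,"pics/r5.png")
o=robot.get_obs();T=o["tool_pos"][:2];p=np.array([.4997,.1653]);print(T,np.hypot(*(T-p)),np.degrees(np.arctan2(*(T-p)[::-1]))-97.75+360,o["width"],o["wrist_force"])
E
```

```text
time: 33.4
tool_pos: [0.5702, 0.1237, 0.0514]
ee_rot: [-3.141, 0.001, 1.036]
wrist_force: [-1.6, -0.8, 1.1]
width: 0.0328
[0.57022788 0.1237375 ] 0.08186344365390737 -128.26109661173763 0.032807076889757175 [-1.58623278 -0.82827549  1.06663642] [ 1.16768123e-01  2.40361787e-01  1.50651607e+00 -4.00623198e-04
  1.39630519e+00 -9.19489710e-01]
time: 34.4
tool_pos: [0.5816, 0.1632, 0.0513]
ee_rot: [-3.141, 0.001, 1.556]
wrist_force: [-0.7, -1.3, 0.3]
width: 0.0324
[0.58170858 0.16364365] 0.08202530335733388 261.09294098995684 0.03268633432565597 [-0.35835753 -1.36262425  0.3031133 ]
```

View pics/r5.png

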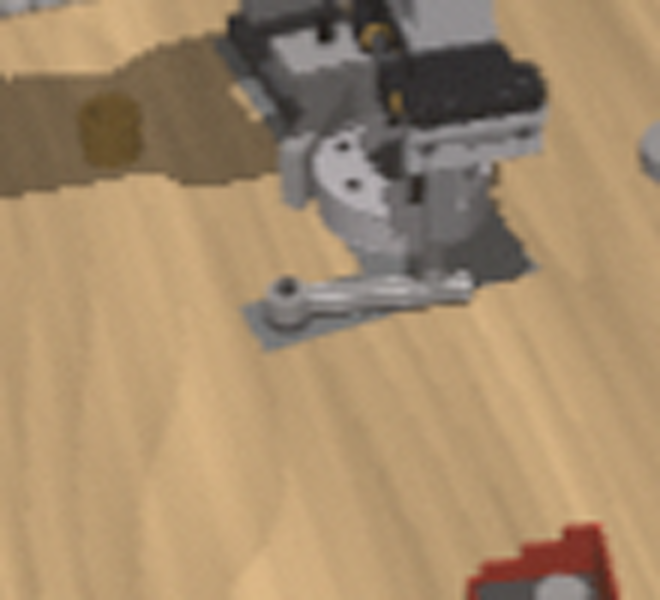

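```bash
python3 -m handwheel '{"delta_pos":[[2.4,-0.04,0],[2.4,-0.04,0],[2.4,-0.04,0],[2.4,-0.04,0],[2.4,-0.04,0],[2.4,-0.04,0],[2.4,-0.04,0],[2,-0.03,0]],"rotation":[[0,0,-0.03],[0,0,-0.03],[0,0,-0.03],[0,0,-0.03],[0,0,-0.03],[0,0,-0.03],[0,0,-0.03],[0,0,-0.025]],"claw":[0.3,0.3,0.3,0.3,0.3,0.3,0.3,0.3]}'
python3 -m handwheel '{"delta_pos":[[0.5,0,0],[0.5,0,0],[0.5,0,0],[0.5,0,0],[0.5,0,0],[0.5,0,0],[0.5,0,0],[0.5,0,0]],"rotation":[[0,0,0],[0,0,0],[0,0,0],[0,0,0],[0,0,0],[0,0,0],[0,0,0],[0,0,0]],"claw":[0.3,0.3,0.3,0.3,0.3,0.3,0.3,0.3]}'
python3 - <<'E'
from h import *
o=robot.get_obs();T=o["tool_pos"][:2];p=np.array([.4997,.1653]);print(T,np.hypot(*(T-p)),np.degrees(np.arctan2(*(T-p)[::-1]))-97.75+360,o["width"],o["wrist_force"])
E
```

```text
time: 35.45
tool_pos: [0.5801, 0.1824, 0.0515]
ee_rot: [3.141, -0.0, 1.792]
wrist_force: [-1.0, -1.2, -0.7]
width: 0.0329
time: 36.45
tool_pos: [0.5795, 0.1862, 0.0518]
ee_rot: [3.141, 0.0, 1.79]
wrist_force: [1.3, -1.2, 0.1]
width: 0.0329
[0.57948626 0.18619776] 0.08247765445986627 276.9273091820205 0.03286909255907841 [ 1.25771699 -1.19271656  0.13501609]
```

```bash
python3 -m handwheel '{"delta_pos":[[0.5,0,0],[0.5,0,0],[0.5,0,0],[0.5,0,0],[0.5,0,0],[0.5,0,0],[0.5,0,0],[0.5,0,0]],"rotation":[[0,0,0],[0,0,0],[0,0,0],[0,0,0],[0,0,0],[0,0,0],[0,0,0],[0,0,0]],"claw":[0.3,0.3,0.3,0.3,0.3,0.3,0.3,0.3]}'
python3 - <<'E'
from h import *
o=robot.get_obs();T=o["tool_pos"][:2];p=np.array([.4997,.1653]);print(T,np.hypot(*(T-p)),np.degrees(np.arctan2(*(T-p)[::-1]))-97.75+360,o["width"],o["wrist_force"])
s,M=cam("side");crop(s,230,130,340,230,6,"pics/r6.png")
E
```

```text
time: 37.45
tool_pos: [0.5794, 0.1868, 0.0517]
ee_rot: [3.141, 0.006, 1.789]
wrist_force: [2.8, -10.0, -0.1]
width: 0.0329
[0.57935557 0.18680629] 0.0825077570764255 277.3590968082764 0.03288003949263829 [ 2.81473843 -9.99818966 -0.090513  ]
```

View pics/r6.png

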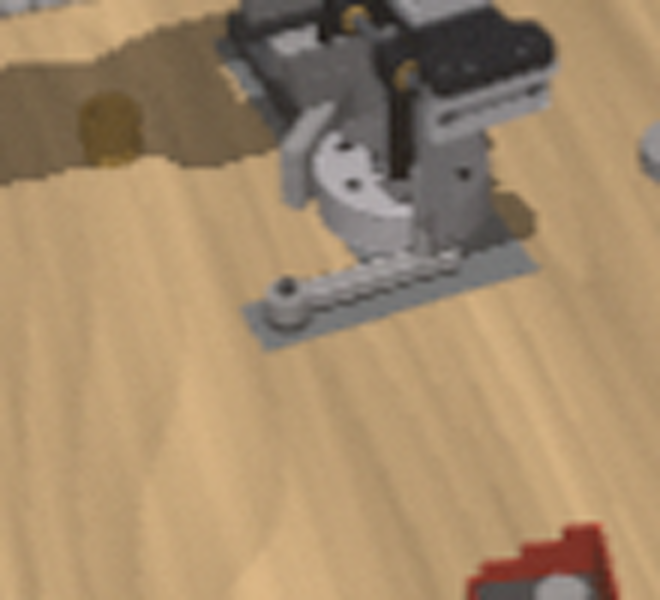

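```bash
python3 -m handwheel '{"delta_pos":[[-2,0,0],[-3,0,0],[-4,0,0],[-4,0,0],[0,0,0],[0,0,-6],[0,0,-15],[0,0,-25]],"rotation":[[0,0,0],[0,0,0],[0,0,0],[0,0,0],[0,0,0],[0,0,0],[0,0,0],[0,0,0]],"claw":[0.3,0.3,0.3,0.3,0.3,0.3,0.3,0.3]}'
python3 -m handwheel '{"delta_pos":[[0,0,-30],[0,0,-30],[0,0,-30],[-30,0,-10],[-40,0,0],[-40,0,0],[-40,0,0],[-40,0,0]],"rotation":[[0,0,0],[0,0,0],[0,0,0],[0,0,0],[0,0,0],[0,0,0],[0,0,0],[0,0,0]],"claw":[0.3,0.3,0.3,0.3,0.3,0.3,0.3,0.3]}'
python3 - <<'E'
from h import *
s,M=cam("top");crop(s,180,160,310,260,6,"pics/s1.png"); cv2.imwrite("pics/s0.png",s["color"][...,::-1])
s,M=cam("side");crop(s,210,110,340,210,6,"pics/s2.png");cv2.imwrite("pics/s3.png",s["color"][...,::-1])
E
```

```text
time: 38.5
tool_pos: [0.5807, 0.1774, 0.0981]
ee_rot: [-3.14, -0.0, 1.79]
wrist_force: [0.4, 0.8, -0.8]
width: 0.0332
time: 39.5
tool_pos: [0.6229, -0.0092, 0.1992]
ee_rot: [3.139, 0.0, 1.79]
wrist_force: [0.1, -0.6, 1.6]
width: 0.0326
```

View pics/s1.png

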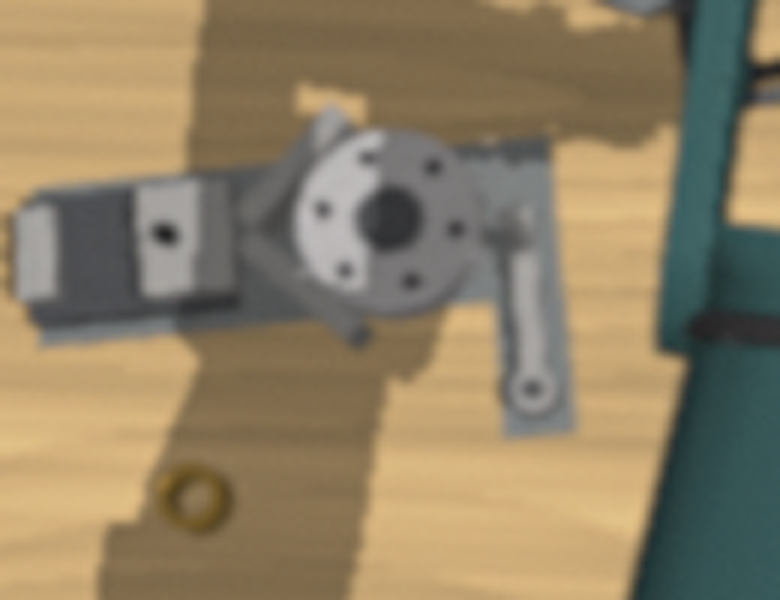

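View pics/s2.png

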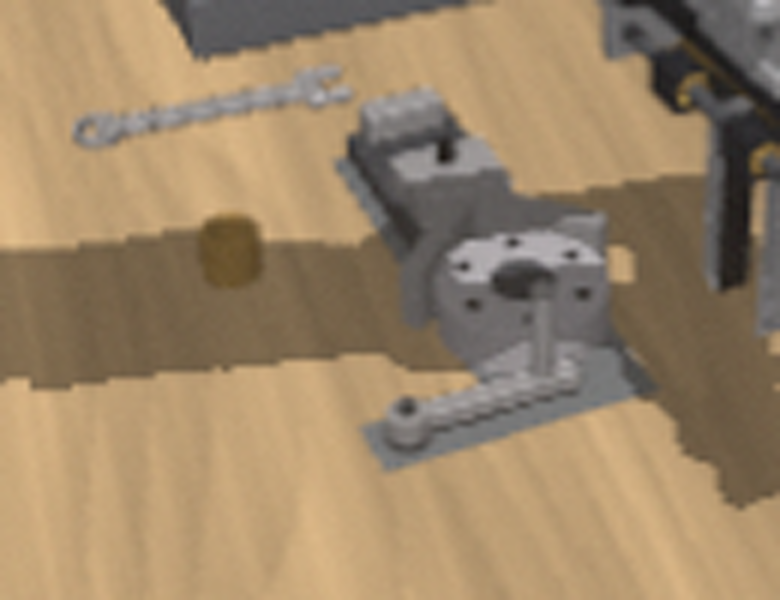

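View pics/s0.png

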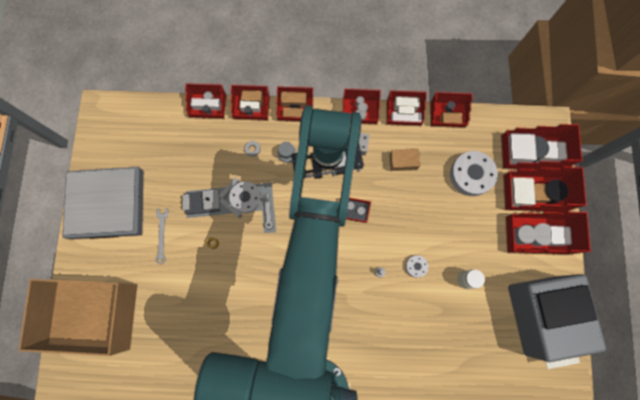

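View pics/s3.png

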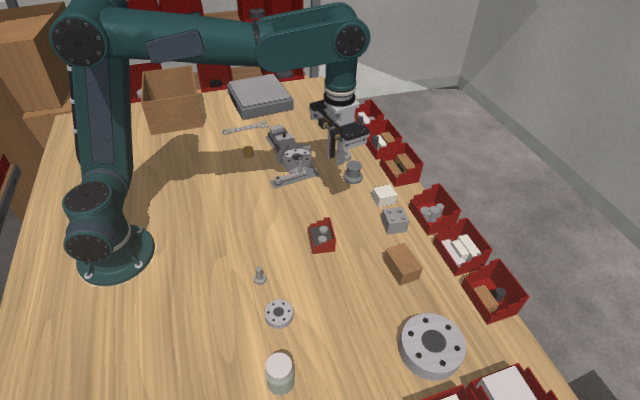

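```bash
python3 - <<'E'
from h import *
s,M=cam("top"); c=p2w(s,M,[[389.5/6+180-.4,219/6+160-.4]],.03)[0];O=np.array([.5879,.2439]);xN=np.array([-.135,.991]);yN=np.array([-.991,-.135]);print(c,(c[:2]-O)@xN,(c[:2]-O)@yN)
o=robot.get_obs();print(o["wrist_force"],abs(o["qvel"]).max(),o["time"])
print(robot.close_job())
E
```

```text
[0.58634618 0.24623369 0.03      ] 0.0025224562427791095 0.0012247850334660385
[ 0.07654849  0.12511014 -0.83131253] 0.04362792333121663 39.65
the job is handed in; nothing more can be done
None
```

The flange is seated in the V-block, the keeper is closed on its stop, and the job was handed in at 39.65 s; it reported no verdict.

**Slide:** I pushed the 100 mm flange with two half-open fingers, never lifting it. It went between the bin and the drill block, with a planned clearance of at least about 14 mm to every obstacle, then into the V. The force was about 2 N while sliding.

**Seating:** It met the V-block about 3 mm beyond its frontmost setting. I pressed up to 12.7 N, about 10 N above sliding, for well over half a second. The sideways force was only about 1 N, so both jaws were sharing the load. No reading came near 25 N, but forces were only read at the end of each move.

**Keeper:** After backing off, I put the fingers loosely either side of the peg and swung the arm round until the force jumped from about 2 N to 10 N at the expected closed angle. Then I backed off and lifted clear.

**Last checks:**
- **Flange:** it still measured 2.5 mm along x and 1.2 mm to the side in the nest's frame, which agrees with the felt contact within the 2 mm calibration.
- **Keeper:** the bar lies parallel to the edge of the nest's floor plate, so it looks fully closed.
- **Other things:** by eye, the bystanders and fixtures I could see looked unmoved. The arm partly hid the drill block and bollard from above, and hid the white carton in the top view; all three showed clearly in the side view.
- **Robot:** it was clear of everything, with a wrist force of about 0.8 N, which is noise level. It was still settling at up to 0.04 rad/s when I handed in.

No check failed. The main disagreement was my two peg estimates, about 3 mm apart, which the loose finger gap covered.

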